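# Charge a grinding jar with counted balls

## Task

Charge the grinding jar: with the counting scoop standing level on the worktop, put all the white grinding balls from the rack one by one into its pockets, then lift it by its black grip, rest the lip of its spout on the rim just inside the jar's mouth while the scoop is still level, and only then tip it so that the balls roll into the jar. Afterwards stand the scoop back on its feet on the worktop away from the jar and put the lid on the jar, plug down and fully seated; leave the jar standing upright and the bottles, sample cup and petri dish undisturbed.

Things in the scene. Friction and masses are not known exactly. Their poses are not given: they have to be found in the camera images.
- ball1_center (a point): Centre of one of up to four equal hard white ceramic grinding balls, 28 mm in diameter, 30 g; absent if None at the start. Its orientation means nothing. It rolls, with a little rolling resistance.
- ball2_center (a point): Centre of one of up to four equal hard white ceramic grinding balls, 28 mm in diameter, 30 g; absent if None at the start. Its orientation means nothing. It rolls, with a little rolling resistance.
- ball3_center (a point): Centre of one of up to four equal hard white ceramic grinding balls, 28 mm in diameter, 30 g; absent if None at the start. Its orientation means nothing. It rolls, with a little rolling resistance.
- ball4_center (a point): Centre of one of up to four equal hard white ceramic grinding balls, 28 mm in diameter, 30 g; absent if None at the start. Its orientation means nothing. It rolls, with a little rolling resistance.
- ball_rack: Fixed low metal rack of the balls. Origin on the worktop under its middle, z up. Two thin rails along y (24 mm over both, top z = 33 mm) carry balls in four seats at y = +-22.5, +-67.5 mm, centres 44 mm up; separators (14 x 20 mm, top 37 mm) stand between. Fingers closing along the rack's x pass outside the rails. End plates 60 mm wide, 34 mm high at y = +-100 mm.
- scoop: Loose aluminium scoop on two feet, 219 x 38 mm, 120 g. Origin on the worktop under the middle of its channel; x points to the spout, z up. Channel x = -65 to 66 mm, 32 mm wide inside, floor at z = 34, walls up to 46 mm; 1.6 mm ridges at x = -32, 0, 32, 64 mm make four pockets in line; balls cross the ridges only when it is tipped nose-down over about 30 degrees (35 to 45 empties it).
- scoop_handle (a point): Point to grip on the scoop's black upright tab, at (-90, 0, 62) mm in the scoop's frame, axes as the scoop's; the tab is 12 mm thick (y), 34 mm long (x), from z = 36 to 80 mm.
- scoop_tip (a point): Middle of the end of the spout's floor (top face), at (112, 0, 14) mm in the scoop's frame, axes as the scoop's. The spout starts at x = 66 mm, is 33 mm wide over its walls and slopes down 23.5 degrees; its floor is 3 mm thick, and at its end a lip turns down to 8 mm below the floor's top face (6 mm above the worktop).
- pocket1 (a point): Where a ball's centre lies in pocket 1 of the scoop, at (-48, 0, 48) mm in its frame (pocket 1 is next to the grip, 4 next to the spout). A ball may lie up to 10 mm off it along the channel and 2 mm across.
- pocket2 (a point): Where a ball's centre lies in pocket 2 of the scoop, at (-16, 0, 48) mm in its frame (pocket 1 is next to the grip, 4 next to the spout). A ball may lie up to 10 mm off it along the channel and 2 mm across.
- pocket3 (a point): Where a ball's centre lies in pocket 3 of the scoop, at (16, 0, 48) mm in its frame (pocket 1 is next to the grip, 4 next to the spout). A ball may lie up to 10 mm off it along the channel and 2 mm across.
- pocket4 (a point): Where a ball's centre lies in pocket 4 of the scoop, at (48, 0, 48) mm in its frame (pocket 1 is next to the grip, 4 next to the spout). A ball may lie up to 10 mm off it along the channel and 2 mm across.
- jar: Loose open steel grinding jar, 700 g, 100 mm high, 80 mm in diameter, with a shoulder between 70 and 80 mm up and a neck 68 mm outside. Origin at the middle of its underside, z up.
- jar_mouth (a point): Centre of the jar's mouth at the top of the rim, 100 mm above its underside; the opening is 58 mm in diameter, the wall 5 mm thick.
- lid: Loose round steel lid, 120 g, lying plug down. Origin at the middle of the plug's underside, z up. Plug 48 mm in diameter and 10 mm high, above it a flange 74 mm in diameter and 7 mm thick, above that a knob 24 mm in diameter up to 40 mm. Seated, the flange rests on the jar's rim and the origin lies 10 mm below the rim.
- lid_knob (a point): Point to grip on the lid's knob, 28 mm above the lid's underside, on its axis.
- milk_bottle_1: Bystander: glass bottle with white cap, 74 mm in diameter, 136 mm high; origin under its middle.
- milk_bottle_2: Bystander: glass bottle with white cap, 74 mm in diameter, 136 mm high; origin under its middle.
- sample_cup: Bystander: lilac tapered cup with dark rim, 49 mm wide, 64 mm high; origin under its middle.
- petri_dish: Bystander: flat glass dish, 60 mm in diameter, 13 mm high; origin under its middle.

How it is judged:
On the way, in this order (a step that is already met when the one before it is completed fails the run):
1. all the balls lie in the pockets of the scoop, which stands on the worktop (x of ball1_center in the frame of scoop between -0.068 and 0.066 m and y of ball1_center in the frame of scoop between -0.01 and 0.01 m and z of ball1_center in the frame of scoop between 0.04 and 0.056 m and x of ball2_center in the frame of scoop between -0.068 and 0.066 m and y of ball2_center in the frame of scoop between -0.01 and 0.01 m and z of ball2_center in the frame of scoop between 0.04 and 0.056 m and x of ball3_center in the frame of scoop between -0.068 and 0.066 m and y of ball3_center in the frame of scoop between -0.01 and 0.01 m and z of ball3_center in the frame of scoop between 0.04 and 0.056 m and x of ball4_center in the frame of scoop between -0.068 and 0.066 m and y of ball4_center in the frame of scoop between -0.01 and 0.01 m and z of ball4_center in the frame of scoop between 0.04 and 0.056 m and height (world z) of scoop below 0.008 m and angle between scoop's own z axis and vertical below 0.08 rad), for 0.2 s.
2. with the balls still in it and the scoop within 17 degrees of level, the end of the spout is inside the jar's mouth, the lip below the rim, and the scoop touches the jar (x of ball1_center in the frame of scoop between -0.068 and 0.066 m and y of ball1_center in the frame of scoop between -0.01 and 0.01 m and z of ball1_center in the frame of scoop between 0.04 and 0.056 m and x of ball2_center in the frame of scoop between -0.068 and 0.066 m and y of ball2_center in the frame of scoop between -0.01 and 0.01 m and z of ball2_center in the frame of scoop between 0.04 and 0.056 m and x of ball3_center in the frame of scoop between -0.068 and 0.066 m and y of ball3_center in the frame of scoop between -0.01 and 0.01 m and z of ball3_center in the frame of scoop between 0.04 and 0.056 m and x of ball4_center in the frame of scoop between -0.068 and 0.066 m and y of ball4_center in the frame of scoop between -0.01 and 0.01 m and z of ball4_center in the frame of scoop between 0.04 and 0.056 m and horizontal distance between scoop_tip and jar_mouth below 0.029 m and z of scoop_tip in the frame of jar_mouth between -0.035 and 0.002 m and angle between scoop's own z axis and vertical below 0.3 rad and contact force between scoop and jar above 0.1 N), for 0.1 s.
3. the scoop is tipped more than 20 degrees with the end of the spout inside the mouth (horizontal distance between scoop_tip and jar_mouth below 0.029 m and z of scoop_tip in the frame of jar_mouth between -0.035 and 0.002 m and angle between scoop's own z axis and vertical above 0.35 rad), for 0.04 s.
4. all the balls are inside the jar (horizontal distance between each of ball1_center, ball2_center, ball3_center, ball4_center and jar_mouth below 0.036 m and z of ball1_center in the frame of jar_mouth between -0.1 and -0.015 m and z of ball2_center in the frame of jar_mouth between -0.1 and -0.015 m and z of ball3_center in the frame of jar_mouth between -0.1 and -0.015 m and z of ball4_center in the frame of jar_mouth between -0.1 and -0.015 m), for 0.2 s.
At the end, for the whole second after the job is handed in: All balls are in the jar, which stands upright (within 5 degrees); the lid is seated on it plug down (within 10 mm of centre, origin 7 to 14 mm below the rim, not canted); the scoop stands level on its feet on the worktop, the end of its spout over 50 mm from the jar's axis; all at rest (all of step 4 and height (world z) of each of scoop, jar below 0.008 m and angle between each of scoop, jar's own z axis and vertical below 0.08 rad and linear speed of each of scoop, jar below 0.02 m/s and horizontal distance between scoop_tip and jar above 0.05 m and horizontal distance between lid and jar_mouth below 0.01 m and z of lid in the frame of jar_mouth between -0.014 and -0.007 m and angle between the z axis of lid and the z axis of jar, either way round below 0.08 rad and angle between lid's own z axis and vertical below 0.12 rad); the robot touches nothing.
It fails at once if the jar is tipped over (more than 30 degrees) (angle between jar's own z axis and vertical above 0.52 rad).
It fails at once if a bystander (bottle, sample cup or petri dish) is moved by more than 40 mm or knocked over (distance of any of milk_bottle_1, milk_bottle_2, sample_cup, petri_dish from where it was at the start of the episode above 0.04 m or angle between any of milk_bottle_1, milk_bottle_2, sample_cup, petri_dish's own z axis and vertical above 0.5 rad).
Of ball1, ball2, ball3, ball4 only 3 to 4 are there at a start; the rules pass over those that are not, and their reading is None.
At some moment in a run one of jar, lid may be knocked a few centimetres aside while the robot is not near it.
It also fails if it takes over 210 s, if anything falls off the work surface, if the arm or the gripper's body presses on something with over 40 N, if the wrist force passes 120 N, or if a joint passes its speed limit or range.

## Robot

A 6-joint arm with a two-finger parallel gripper is mounted at the origin on a cart in front of the work surface, level with it; the furniture and walls round the work are solid. World frame = base frame: x ahead of the robot, y to its left, z up, the work surface at z = 0. Lengths are in m, angles in rad, forces in N, time in s.
With the tool pointing down it reaches from about 0.35 to 0.875 m from the base axis. Payload 15.5 kg.
Tool frame: the origin (TCP) lies on the centre line of the jaws, within the pads' length; the fingertips stand ahead of it and the grasp point (between the pads) lies 11 mm behind it (bot.tcp_to_tips is the z of the fingertips in the tool frame, in m); z points along the fingers, y is the line along which they close (so a half turn about z gives the same grasp; the last joint's range is limited). The gripper opens to 85 mm and grips with 20 to 120 N. Pads are 22 mm wide; open, the fingers measure 114 mm over their backs; the gripper's body (76 mm by 85 mm) begins 54 mm behind the grasp point. The pads swing forward as they close: fully open they stand 13 mm farther back than shut.
Start: joints at [-1.355, 0.494, 1.345, -0, 1.302, -0.096], TCP at [0.191, -0.595, 0.239] pointing down, gripper open.
Joint ranges: [-2.91, 2.91], [-0.82, 2.16], [0.22, 2.67], [-1.22, 4.37], [0.12, 2.79], [-3.08, 3.08]. Speed limits (rad/s): [1.89, 1.89, 2.57, 3.01, 3.01, 3.01].

## Interface

Orientations are given as a unit quaternion [w, x, y, z].
In Python, from bench import bot gives the robot as it stands.
- The arm moves only by the shell command python3 -m creep 'ROWS'. ROWS is JSON, a list of rows, each a list of 3 entries, a list of its own where there are three numbers: the shift along the world's x, y, z in units of 0.1 m (1.0 is 0.1 m), then the turn about the world's z in units of 45 degrees (1.0 is 45 degrees), then the opening, from 0 (shut) to 1 (fully open). A call has 1 to 8 rows; each row is the pose to reach, as a shift and turn from the pose commanded when the call began; what a row does not reach only later rows make up. A row lasts 1/8 s, in which the tool goes at most 62.5 mm and 10.7 degrees, less where a joint would pass 70% of its speed; a pose out of reach is approached as far as the arm can. A call with a number of a shift or a turn outside -1 to 1 is refused whole. A call with a gripper value outside its range is refused whole. The fingers move at their own pace and stop on an object; the grip force is fixed at half the most. Time passes only in rows, so rows that repeat a pose let the fingers close. It gives the time, the measured TCP pose, the force, the opening and the grip force at its end, in the units of the state.
- bot.sense(): the state, without advancing time (a new reading comes with each control period).
- bot.grab_frame(name): name is "side" or "top" or "wrist"; returns a dict with "frame" (384x512x3 uint8, blue, green, red), "depth" (384x512 float32, m along the optical axis (not along the pixel's ray), 0 where there is no reading), "vfov" (degrees; the focal length in pixels is half the picture's height over the tangent of half this angle, whatever the lens; pixels are square), "cx", "cy" (the principal point, pixels), "cam_to_world" (4x4, takes a point from camera to world coordinates); the wrist camera has in their place "hand_eye" (4x4, takes a point from camera to tool coordinates, whose origin is the TCP and whose axes are the flange's). Camera axes: x right, y up, looking along -z (the intrinsics and any distortion apply to the point x, -y, -z); pixel columns grow to the right and rows downward; lengths in m; the calibration is good to about 2 mm. A picture is of the moment at which its call begins: read the wrist's pose just before it.
- bot.job_done(): hands the job in; it is judged then, once.
The state is a dict: "t": time; "joint_positions": joint angles; "dq": joint speeds; "tau": joint torques, N m; "tool_pos": TCP position; "orientation": TCP orientation; "contact_force": force on the tool from outside, world axes, zero at the start; "wrist_torque": the same for the moment, N m; "finger_gap": finger opening in m; "gripper_force": force on a finger pad.
Only numpy, scipy, OpenCV 4.12 (cv2) and the standard library are available. Lean on these libraries where they do the work, as an engineer would, in place of code of your own. Each camera call takes 0.05 s, during which the arm holds its last target. There are 200 camera calls.

## Working session

There is one attempt and no reset: what is moved stays moved. The work goes in short steps, Python scripts to look and compute and a shell command to move; the robot and the scene stay as the last step left them, time stands still between calls to the robot, and variables do not carry over. Pictures are saved under pics/ and viewed, at most 14 in all, crops included, and the job is handed in when it is done.

```bash
mkdir -p pics; ls; cat > h.py <<'E'
import numpy as np, cv2
from bench import bot
from scipy.spatial.transform import Rotation as R
def grab(n):
    s=bot.sense(); f=bot.grab_frame(n)
    if n=='wrist':
        T=np.eye(4); q=s['orientation']; T[:3,:3]=R.from_quat([q[1],q[2],q[3],q[0]]).as_matrix(); T[:3,3]=s['tool_pos']
        f['cam_to_world']=T@np.array(f['hand_eye'])
    f['f']=f['frame'].shape[0]/2/np.tan(np.radians(f['vfov'])/2); f['C']=np.array(f['cam_to_world']); return f
def ray(f,u,v):
    d=f['C'][:3,:3]@np.array([(u-f['cx'])/f['f'],-(v-f['cy'])/f['f'],-1.]); return f['C'][:3,3],d
def onz(f,u,v,z):
    o,d=ray(f,u,v); return o+d*(z-o[2])/d[2]
def cloud(f):
    h,w=f['depth'].shape; v,u=np.mgrid[:h,:w]; d=f['depth']
    p=np.stack([(u-f['cx'])/f['f']*d,-(v-f['cy'])/f['f']*d,-d],-1)
    return p@f['C'][:3,:3].T+f['C'][:3,3]
E
python3 - <<'E'
from h import *
s=bot.sense();print({k:np.round(v,3).tolist() for k,v in s.items()}, bot.tcp_to_tips)
for n in('top','side','wrist'):
    f=grab(n);cv2.imwrite(f'pics/{n}0.png',f['frame']);print(n,f['vfov'],f['cx'],f['cy'],np.round(f['C'],3).tolist(),[k for k in f])
E
```

```text
pics
{'t': 0.0, 'joint_positions': [-1.356, 0.494, 1.346, 0.0, 1.302, -0.095], 'dq': [0.001, -0.001, -0.0, 0.0, 0.002, 0.002], 'tau': [0.003, -88.215, -38.387, 0.0, 0.01, 0.0], 'tool_pos': [0.191, -0.595, 0.239], 'orientation': [-0.001, 0.988, 0.155, -0.0], 'contact_force': [-0.101, 0.208, -0.868], 'wrist_torque': [0.008, -0.017, -0.018], 'gripper_force': 0.0, 'finger_gap': 0.085} 0.008
top 47.192683652026965 247.98747837496234 190.38411400773268 [[-0.026, 0.99, -0.141, 0.377], [-1.0, -0.028, -0.014, -0.028], [-0.018, 0.14, 0.99, 1.367], [0.0, 0.0, 0.0, 1.0]] ['frame', 'depth', 'vfov', 'cx', 'cy', 'cam_to_world', 'f', 'C']
side 51.14893409475228 251.95858661367572 191.69261036448373 [[0.965, 0.126, -0.23, 0.281], [-0.261, 0.39, -0.883, -1.189], [-0.021, 0.912, 0.409, 0.626], [0.0, 0.0, 0.0, 1.0]] ['frame', 'depth', 'vfov', 'cx', 'cy', 'cam_to_world', 'f', 'C']
wrist 67.08147897140213 256.53083826828157 187.80453228840435 [[0.306, 0.902, 0.306, 0.269], [-0.952, 0.29, 0.097, -0.57], [-0.002, -0.32, 0.947, 0.373], [0.0, 0.0, 0.0, 1.0]] ['frame', 'depth', 'vfov', 'cx', 'cy', 'hand_eye', 'cam_to_world', 'f', 'C']
```

View pics/top0.png

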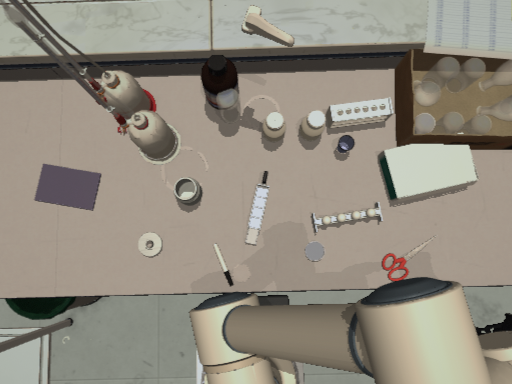

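View pics/side0.png

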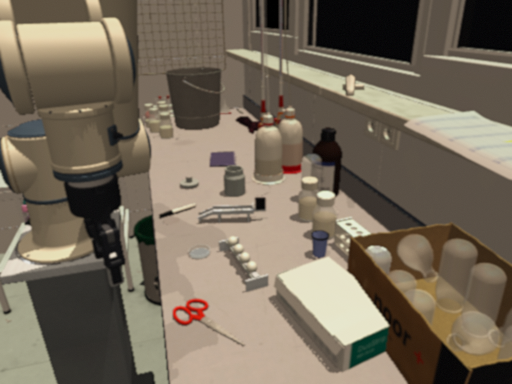

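```bash
python3 - <<'E'
from h import *
f=grab('top')
im=f['frame'];c=cv2.resize(im[150:270,130:400],None,fx=2.9,fy=2.9,interpolation=cv2.INTER_CUBIC);cv2.imwrite('pics/c1.png',c)
P=cloud(f)
for n,u,v,z in [('handle',265,176,.08),('tip',251,243,.014),('jar',187,191,.1),('lid',150,245,.04),('rackR',380,213,.034),('rackL',314,219,.034),('b1',273,123,.136),('b2',314,122,.136),('cup',345,144,.06),('petri',315,252,.01),('pen',222,265,0.01)]:
    print(n,np.round(onz(f,u,v,z),3),np.round(P[v,u],3))
E
```

```text
handle [ 0.601 -0.061  0.08 ] [ 0.601 -0.061  0.08 ]
tip [ 0.406 -0.014  0.014] [ 0.406 -0.014  0.018]
jar [0.56  0.168 0.1  ] [0.573 0.182 0.008]
lid [0.408 0.29  0.04 ] [ 0.409  0.3   -0.   ]
rackR [ 0.486 -0.406  0.034] [ 0.486 -0.406  0.035]
rackL [ 0.473 -0.206  0.034] [ 0.473 -0.207  0.032]
b1 [ 0.746 -0.088  0.136] [ 0.745 -0.088  0.14 ]
b2 [ 0.745 -0.206  0.136] [ 0.745 -0.206  0.137]
cup [ 0.696 -0.307  0.06 ] [ 0.71  -0.32   0.004]
petri [ 0.374 -0.208  0.01 ] [ 0.374 -0.209  0.   ]
pen [0.342 0.077 0.01 ] [0.342 0.076 0.018]
```

View pics/c1.png

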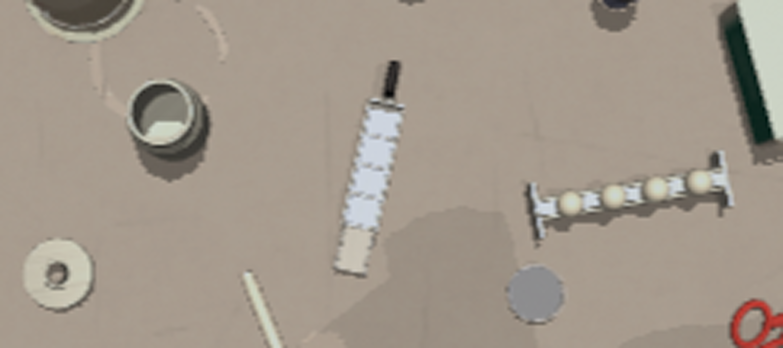

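```bash
cat >> h.py <<'E'
from scipy.optimize import least_squares
def near(P,x,y,r,z0,z1): 
    m=(np.hypot(P[...,0]-x,P[...,1]-y)<r)&(P[...,2]>z0)&(P[...,2]<z1); return P[m]
def sphere(f,x,y,r=.013,z0=.046,z1=.065,zc=.044):
    q=near(cloud(f),x,y,r,z0,z1)
    c=least_squares(lambda c:np.linalg.norm(q-c,axis=1)-.014,[x,y,zc],loss='soft_l1',f_scale=.001).x
    return c,len(q)
def circ(q,x,y,r):
    return least_squares(lambda c:np.hypot(q[:,0]-c[0],q[:,1]-c[1])-r,[x,y],loss='soft_l1',f_scale=.002).x
E
python3 - <<'E'
from h import *
f=grab('top');P=cloud(f)
for u,v in [(570,203),(613,196),(656,189),(700,182)]:
    x,y,z=onz(f,130+u/2.9,150+v/2.9,.058); print('ball',np.round([x,y],3),np.round(sphere(f,x,y)[0],4),sphere(f,x,y)[1])
q=near(P,.56,.168,.06,.09,.108);print('jar',circ(q,.56,.168,.0315),len(q),q[:,2].mean(), (q.max(0)+q.min(0))/2)
q=near(P,.408,.29,.06,.010,.025);print('lid',(q.max(0)+q.min(0))/2,q.mean(0),len(q),np.ptp(q,0))
q=near(P,.601,-.061,.04,.07,.09);print('tab',(q.max(0)+q.min(0))/2,q.mean(0),len(q))
q=near(P,.51,-.037,.1,.042,.052);print('walls',(q.max(0)+q.min(0))/2,q.mean(0),len(q),np.ptp(q,0))
q=near(P,.51,-.037,.14,.025,.09);c=cv2.fitLine(q[:,:2].astype(np.float32),cv2.DIST_L2,0,.01,.01).ravel();print('axis',c,np.degrees(np.arctan2(c[1],c[0])))
for n,u,v in [('h',392,80),('tip',350,270)]: print(n,onz(f,130+u/2.9,150+v/2.9,.08 if n=='h' else .014))
E
```

```text
ball [ 0.467 -0.24 ] [ 0.469  -0.2389  0.0442] 55
ball [ 0.473 -0.284] [ 0.4742 -0.2848  0.0449] 60
ball [ 0.479 -0.329] [ 0.4816 -0.3297  0.0445] 55
ball [ 0.485 -0.374] [ 0.4874 -0.3725  0.0449] 56
jar [0.56803471 0.17579958] 142 0.09898655794542682 [0.56843867 0.17592938 0.09758984]
lid [0.4117306  0.2975685  0.01750558] [0.41163705 0.29782811 0.01750173] 408 [0.07321471 0.07215605 0.01488206]
tab [ 0.60019497 -0.05972468  0.08042526] [ 0.60074081 -0.05900198  0.08006416] 46
walls [ 0.51659402 -0.03672802  0.04682734] [ 0.51951277 -0.03795366  0.04668861] 96 [0.13960566 0.06676423 0.00947264]
axis [ 0.96961546 -0.2446341   0.51296157 -0.03663336] -14.160211
h [ 0.59648179 -0.06157316  0.08      ]
tip [ 0.40607164 -0.01269799  0.014     ]
```

```bash
python3 -m creep '[[[0.7,0.9,0],0.72,0.7],[[0.7,0.9,0],0.72,0.7],[[0.7,0.9,0],0.72,0.7],[[0.7,0.9,0],0.72,0.7]]' && python3 -m creep '[[[0.7,0.9,0],0.72,0.7],[[0.7,0.9,0],0.72,0.7],[[0.7,0.9,0],0.72,0.7],[[0.7,0.9,0],0.72,0.7]]' && python3 -m creep '[[[0.7,0.9,0],0.72,0.6],[[0.7,0.9,0],0.72,0.6],[[0.7,0.9,0],0.72,0.6],[[0.7,0.9,0],0.72,0.6]]' && python3 -m creep '[[[0.7,0.9,0],0.72,0.6],[[0.7,0.9,0],0.72,0.6],[[0.7,0.9,0],0.72,0.6],[[0.7,0.9,0],0.72,0.6],[[0.7,0.9,0],0.72,0.6]]'
python3 - <<'E'
from h import *
s=bot.sense();print(s['t'],s['tool_pos'],s['orientation'],s['joint_positions'],s['contact_force'])
f=grab('wrist');cv2.imwrite('pics/w1.png',f['frame'])
for x,y in [(.469,-.239),(.4742,-.2848),(.4816,-.3297),(.4874,-.3725)]:
    try: print(sphere(f,x,y))
    except Exception as e: print(e)
E
```

```text
t: 0.75
tool_pos: [0.2614, -0.5048, 0.2394]
orientation: [0.0, 0.906, 0.424, -0.0]
contact_force: [-0.4, -0.7, 0.6]
finger_gap: 0.0599
gripper_force: 0.0
t: 1.25
tool_pos: [0.3312, -0.4153, 0.2393]
orientation: [0.0, 0.753, 0.658, -0.0]
contact_force: [0.4, -0.8, -0.2]
finger_gap: 0.0599
gripper_force: 0.0
t: 1.75
tool_pos: [0.4011, -0.3256, 0.2392]
orientation: [0.0, 0.54, 0.841, -0.0]
contact_force: [-0.1, -0.4, 0.7]
finger_gap: 0.0514
gripper_force: 0.0
t: 2.38
tool_pos: [0.4707, -0.2361, 0.2392]
orientation: [-0.0, 0.285, 0.958, -0.0]
contact_force: [0.3, 1.0, 0.2]
finger_gap: 0.0512
gripper_force: 0.0
2.375 [ 0.47070007 -0.23610149  0.23924772] [-2.27624541e-05  2.85496103e-01  9.58379869e-01 -4.09442493e-05] [-5.78289709e-01  3.55816643e-01  1.58670292e+00 -9.81658128e-05
  1.19909341e+00 -1.57000231e+00] [0.34237586 1.03517892 0.20972262]
(array([ 0.46785059, -0.24213934,  0.04333583]), 352)
(array([ 0.4742047 , -0.28677603,  0.0433193 ]), 355)
(array([ 0.48035284, -0.33124994,  0.04326347]), 323)
(array([ 0.48654723, -0.37589207,  0.04333914]), 309)
```

View pics/w1.png

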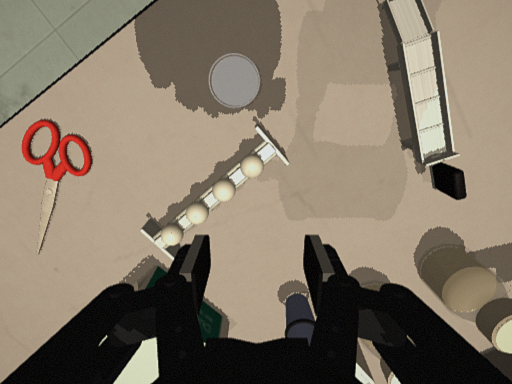

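```bash
python3 -m creep '[[[-0.024,-0.047,-1],0,0.55],[[-0.024,-0.047,-1],0,0.55],[[-0.024,-0.047,-1],0,0.55]]' && python3 -m creep '[[[0,0,-0.5],0,0.55],[[0,0,-0.93],0,0.55],[[0,0,-0.93],0,0.55],[[0,0,-0.93],0,0.25],[[0,0,-0.93],0,0.25],[[0,0,-0.93],0,0.25],[[0,0,-0.93],0,0.25],[[0,0,-0.93],0,0.25]]' && python3 -m creep '[[[0,0,0],0,0.25],[[0,0,0.6],0,0.25],[[0,0,0.6],0,0.25]]' && python3 -m creep '[[[0.3,1,0],0,0.25],[[0.3,1,0],0,0.25],[[0.3,1,0],0,0.25],[[0.3,1,0],0,0.25]]'
python3 - <<'E'
from h import *
f=grab('wrist');cv2.imwrite('pics/w2.png',f['frame']);P=cloud(f)
q=near(P,.6,-.06,.04,.07,.09);print('tab',(q.max(0)+q.min(0))/2,q.mean(0),len(q))
m=near(P,.51,-.037,.15,.025,.09);print(len(m));c=cv2.fitLine(m[:,:2].astype(np.float32),cv2.DIST_L2,0,.01,.01).ravel();print('axis',c,np.degrees(np.arctan2(c[1],c[0])))
E
```

```text
t: 2.8
tool_pos: [0.4671, -0.2396, 0.1375]
orientation: [-0.002, 0.283, 0.959, 0.001]
contact_force: [-0.6, -0.9, 0.9]
finger_gap: 0.0469
gripper_force: 0.0
t: 3.8
tool_pos: [0.4699, -0.2407, 0.0488]
orientation: [0.002, 0.281, 0.96, -0.001]
contact_force: [-1.3, -1.2, 5.9]
finger_gap: 0.0243
gripper_force: 58.6
t: 4.18
tool_pos: [0.4712, -0.2414, 0.1118]
orientation: [0.004, 0.281, 0.96, -0.001]
contact_force: [0.6, -0.7, -0.4]
finger_gap: 0.0247
gripper_force: 59.2
t: 4.68
tool_pos: [0.4991, -0.1401, 0.1073]
orientation: [0.001, 0.28, 0.96, -0.0]
contact_force: [-0.3, 0.1, 0.2]
finger_gap: 0.0242
gripper_force: 59.3
tab [ 0.60026907 -0.06203854  0.07529051] [ 0.59715436 -0.06249618  0.07713919] 998
16095
axis [ 0.9657172  -0.25959638  0.5129733  -0.03878519] -15.046114
```

View pics/w2.png

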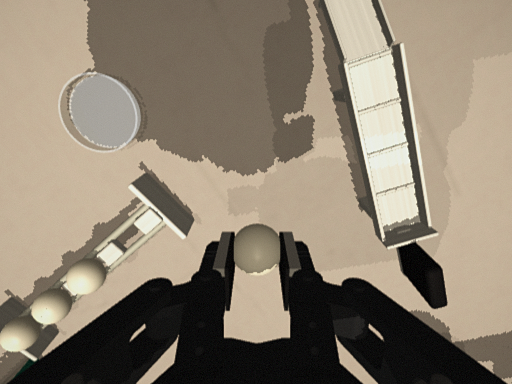

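```bash
python3 - <<'E'
from h import *
f=grab('wrist');s=bot.sense();t=s['tool_pos']
P=cloud(f);b=P[225:272,238:275].reshape(-1,3);b=b[np.linalg.norm(b-t,axis=1)<.03]
c=least_squares(lambda c:np.linalg.norm(b-c,axis=1)-.014,t-[0,0,.005],loss='soft_l1',f_scale=.001).x;print(t,c,c-t,len(b))
# scoop tab/walls edge: cross-axis midline by height bands
d=np.array([-.9692,.2462]);n=np.array([-d[1],d[0]]);o=np.array([.513,-.038])
for nm in('wrist','top'):
  P=cloud(f if nm=='wrist' else grab('top')).reshape(-1,3);a=(P[:,:2]-o)@d;l=(P[:,:2]-o)@n
  for x0,x1,z0,z1 in [(-.105,-.075,.076,.084),(-.06,-.03,.043,.05),(-.03,0,.043,.05),(0,.03,.043,.05),(.03,.06,.043,.05)]:
    k=(a>x0)&(a<x1)&(abs(l)<.03)&(P[:,2]>z0)&(P[:,2]<z1)
    if k.sum()>5: print(nm,x0,k.sum(),'lat',l[k].min(),l[k].max(),'along',a[k].min(),a[k].max())
  k=(abs(l)<.012)&(a>-.12)&(a<-.05)&(P[:,2]>.074);print('tab along',a[k].min(),a[k].max())
E
```

```text
[ 0.49880961 -0.14061568  0.10680344] [ 0.49799554 -0.14047836  0.10166135] [-0.00081407  0.00013732 -0.00514209] 1659
wrist -0.105 689 lat -0.003947147981863848 0.007709787398792354 along -0.10477410258294605 -0.0750008411016034
wrist -0.06 347 lat -0.017441748437455495 0.020783515762044426 along -0.05997684878135027 -0.030031162858361576
wrist -0.03 403 lat -0.017324719269665546 0.020970006085098282 along -0.02996421146876284 -3.326746985069443e-05
wrist 0 455 lat -0.01736652387000968 0.02091589965095745 along 0.00023208524234023396 0.029991730016971856
wrist 0.03 528 lat -0.01753035285712833 0.020913394381637827 along 0.03007071806944171 0.05987392020557148
tab along -0.10770832454318581 -0.07327210656254954
top -0.105 34 lat -0.007026986815144565 0.004283080715530626 along -0.10423308667421921 -0.07521409482801494
top -0.06 15 lat -0.020071700792885526 0.01701697652564556 along -0.057686040354135874 -0.030114102260129654
top -0.03 14 lat -0.02000781829570581 0.017033331249787953 along -0.028430785582241647 -0.0031075269405794843
top 0 12 lat -0.02015863402512062 0.016033117096010907 along 0.0013269280548614693 0.028990917443748265
top 0.03 8 lat -0.020061683730021353 -0.017105232123138234 along 0.031884987950583754 0.05972520137239919
tab along -0.10622368617357789 -0.07370184679171521
```

```bash
python3 -m creep '[[[0.3,0.44,0],0,0.25],[[0.605,0.882,0],0,0.25],[[0.605,0.882,0],0,0.25],[[0.605,0.882,0],0,0.25],[[0.605,0.882,-0.3],0,0.25],[[0.605,0.882,-0.48],0,0.25],[[0.605,0.882,-0.48],0,0.25],[[0.605,0.882,-0.48],0,0.25]]' && python3 -m creep '[[[0,0,0],0,0.36],[[0,0,0],0,0.42],[[0,0,0],0,0.5],[[0,0,0.2],0,0.5],[[0,0,0.5],0,0.5]]' && python3 -m creep '[[[-0.3,-0.8,0],0,0.55],[[-0.3,-0.8,0],0,0.55]]' && python3 -m creep '[[[-0.3,-0.8,0],0,0.55],[[-0.3,-0.8,0],0,0.55]]' 
python3 - <<'E'
from h import *
f=grab('wrist');cv2.imwrite('pics/w3.png',f['frame'])
print(sphere(f,.559,-.0515,z0=.05,zc=.048), sphere(f,.4742,-.2868))
print(bot.sense()['tool_pos'])
E
```

```text
t: 5.82
tool_pos: [0.5593, -0.0523, 0.059]
orientation: [0.0, 0.281, 0.96, 0.0]
contact_force: [0.7, 0.5, 0.6]
finger_gap: 0.0241
gripper_force: 59.3
t: 6.45
tool_pos: [0.5587, -0.0514, 0.1083]
orientation: [-0.001, 0.281, 0.96, -0.0]
contact_force: [0.8, -0.3, 0.6]
finger_gap: 0.0427
gripper_force: 0.0
t: 6.7
tool_pos: [0.5286, -0.1334, 0.1088]
orientation: [0.0, 0.281, 0.96, -0.0]
contact_force: [0.3, -0.5, -0.2]
finger_gap: 0.0466
gripper_force: 0.0
t: 6.95
tool_pos: [0.4983, -0.214, 0.1085]
orientation: [0.0, 0.281, 0.96, -0.0]
contact_force: [-0.6, 0.0, -0.5]
finger_gap: 0.0468
gripper_force: 0.0
(array([ 0.55886704, -0.0517308 ,  0.04721224]), 607) (array([ 0.47434615, -0.2868483 ,  0.04335192]), 869)
[ 0.49799289 -0.21529061  0.10842365]
```

```bash
python3 -m creep '[[[-0.248,-0.753,0],0,0.55],[[-0.248,-0.753,0],0,0.55],[[-0.248,-0.753,0],0,0.55],[[-0.248,-0.753,-0.3],0,0.55],[[-0.248,-0.753,-0.62],0,0.55],[[-0.248,-0.753,-0.62],0,0.55],[[-0.248,-0.753,-0.62],0,0.25],[[-0.248,-0.753,-0.62],0,0.25]]' && python3 -m creep '[[[0,0,0],0,0.25],[[0,0,0],0,0.25],[[0,0,0],0,0.25],[[0,0,0.3],0,0.25],[[0,0,0.6],0,0.25],[[0,0,0.6],0,0.25]]' && python3 -m creep '[[[0.18,0.81,0],0,0.25],[[0.18,0.81,0],0,0.25]]' && python3 -m creep '[[[0.18,0.81,0],0,0.25],[[0.18,0.81,0],0,0.25]]' && python3 -m creep '[[[0.178,0.812,0],0,0.25],[[0.178,0.812,0],0,0.25],[[0.178,0.812,0],0,0.25],[[0.178,0.812,0],0,0.25],[[0.178,0.812,-0.3],0,0.25],[[0.178,0.812,-0.48],0,0.25],[[0.178,0.812,-0.48],0,0.25],[[0.178,0.812,-0.48],0,0.25]]' && python3 -m creep '[[[0,0,0],0,0.36],[[0,0,0],0,0.42],[[0,0,0],0,0.5],[[0,0,0.2],0,0.5],[[0,0,0.5],0,0.5]]' && python3 -m creep '[[[-0.12,-0.72,0],0,0.55],[[-0.12,-0.72,0],0,0.55]]' && python3 -m creep '[[[-0.12,-0.72,0],0,0.55],[[-0.12,-0.72,0],0,0.55]]' && python3 -m creep '[[[-0.12,-0.72,0],0,0.55],[[-0.12,-0.72,0],0,0.55],[[-0.12,-0.72,0],0,0.55]]'
python3 - <<'E'
from h import *
f=grab('wrist')
print(sphere(f,.559,-.0515,z0=.05,zc=.048), sphere(f,.528,-.0436,z0=.05,zc=.048), sphere(f,.48,-.3312))
print(bot.sense()['tool_pos'])
E
```

```text
t: 8.0
tool_pos: [0.4751, -0.2869, 0.0476]
orientation: [0.001, 0.28, 0.96, -0.0]
contact_force: [-0.1, 0.6, 2.8]
finger_gap: 0.0244
gripper_force: 58.8
t: 8.75
tool_pos: [0.4755, -0.2877, 0.1086]
orientation: [0.002, 0.281, 0.96, -0.001]
contact_force: [-0.3, 0.4, -1.2]
finger_gap: 0.0241
gripper_force: 59.0
t: 9.0
tool_pos: [0.4921, -0.2034, 0.1059]
orientation: [-0.001, 0.28, 0.96, 0.0]
contact_force: [-0.7, 0.3, -0.2]
finger_gap: 0.024
gripper_force: 59.1
t: 9.25
tool_pos: [0.5104, -0.1224, 0.1059]
orientation: [-0.0, 0.28, 0.96, 0.0]
contact_force: [0.5, -0.9, -0.5]
finger_gap: 0.0244
gripper_force: 59.1
t: 10.25
tool_pos: [0.5285, -0.0444, 0.0589]
orientation: [0.0, 0.281, 0.96, 0.0]
contact_force: [0.6, 0.3, 1.3]
finger_gap: 0.0244
gripper_force: 59.2
t: 10.88
tool_pos: [0.5277, -0.0435, 0.1084]
orientation: [-0.001, 0.281, 0.96, -0.0]
contact_force: [0.7, -0.3, -0.5]
finger_gap: 0.0428
gripper_force: 0.0
t: 11.12
tool_pos: [0.5161, -0.1182, 0.1088]
orientation: [0.001, 0.281, 0.96, -0.0]
contact_force: [-0.2, 0.4, -0.2]
finger_gap: 0.0466
gripper_force: 0.0
t: 11.38
tool_pos: [0.5039, -0.1903, 0.1083]
orientation: [0.0, 0.282, 0.959, -0.0]
contact_force: [0.5, 0.9, 0.4]
finger_gap: 0.0469
gripper_force: 0.0
t: 11.75
tool_pos: [0.4921, -0.2594, 0.1081]
orientation: [-0.0, 0.281, 0.96, 0.0]
contact_force: [-0.0, 0.4, 0.2]
finger_gap: 0.0473
gripper_force: 0.0
(array([ 0.559 , -0.0515,  0.048 ]), 0) (array([ 0.528 , -0.0436,  0.048 ]), 0) (array([ 0.48062474, -0.33132568,  0.04334035]), 823)
[ 0.49214693 -0.25864425  0.10808363]
```

```bash
(python3 -m creep '[[[-0.117,-0.717,0],0,0.55],[[-0.117,-0.717,0],0,0.55],[[-0.117,-0.717,0],0,0.55],[[-0.117,-0.717,-0.3],0,0.55],[[-0.117,-0.717,-0.62],0,0.55],[[-0.117,-0.717,-0.62],0,0.55],[[-0.117,-0.717,-0.62],0,0.25],[[-0.117,-0.717,-0.62],0,0.25]]' && python3 -m creep '[[[0,0,0],0,0.25],[[0,0,0],0,0.25],[[0,0,0],0,0.25],[[0,0,0.3],0,0.25],[[0,0,0.6],0,0.25],[[0,0,0.6],0,0.25]]' && python3 -m creep '[[[0.056,0.985,0],0,0.25],[[0.056,0.985,0],0,0.25]]' && python3 -m creep '[[[0.056,0.985,0],0,0.25],[[0.056,0.985,0],0,0.25]]' && python3 -m creep '[[[0.055,0.985,0],0,0.25],[[0.055,0.985,0],0,0.25],[[0.055,0.985,0],0,0.25],[[0.055,0.985,0],0,0.25],[[0.055,0.985,-0.3],0,0.25],[[0.055,0.985,-0.48],0,0.25],[[0.055,0.985,-0.48],0,0.25],[[0.055,0.985,-0.48],0,0.25]]' && python3 -m creep '[[[0,0,0],0,0.36],[[0,0,0],0,0.42],[[0,0,0],0,0.5],[[0,0,0.2],0,0.5],[[0,0,0.5],0,0.5]]' && python3 -m creep '[[[-0.026,-0.85,0],0,0.55],[[-0.026,-0.85,0],0,0.55]]' && python3 -m creep '[[[-0.026,-0.85,0],0,0.55],[[-0.026,-0.85,0],0,0.55]]' && python3 -m creep '[[[-0.026,-0.85,0],0,0.55],[[-0.026,-0.85,0],0,0.55]]' && python3 -m creep '[[[-0.027,-0.851,0],0,0.55],[[-0.027,-0.851,0],0,0.55],[[-0.027,-0.851,0],0,0.55],[[-0.027,-0.851,-0.3],0,0.55],[[-0.027,-0.851,-0.62],0,0.55],[[-0.027,-0.851,-0.62],0,0.55],[[-0.027,-0.851,-0.62],0,0.25],[[-0.027,-0.851,-0.62],0,0.25]]' && python3 -m creep '[[[0,0,0],0,0.25],[[0,0,0],0,0.25],[[0,0,0],0,0.25],[[0,0,0.3],0,0.25],[[0,0,0.6],0,0.25],[[0,0,0.6],0,0.25]]' && python3 -m creep '[[[-0.051,0.87,0],0,0.25],[[-0.051,0.87,0],0,0.25]]' && python3 -m creep '[[[-0.051,0.87,0],0,0.25],[[-0.051,0.87,0],0,0.25]]' && python3 -m creep '[[[-0.051,0.87,0],0,0.25],[[-0.051,0.87,0],0,0.25],[[-0.051,0.87,0],0,0.25],[[-0.051,0.87,0],0,0.25]]') | grep -E 't:|pos|gap'
python3 - <<'E'
from h import *
f=grab('wrist');cv2.imwrite('pics/w4.png',f['frame'])
for x,y in [(.559,-.0515),(.528,-.0436),(.4971,-.0358)]: print(sphere(f,x,y,z0=.05,zc=.048))
E
```

```text
t: 12.8
tool_pos: [0.4812, -0.3313, 0.0476]
finger_gap: 0.0248
t: 13.55
tool_pos: [0.4816, -0.3323, 0.1088]
finger_gap: 0.0243
t: 13.8
tool_pos: [0.4855, -0.2308, 0.1059]
finger_gap: 0.0244
t: 14.05
tool_pos: [0.4911, -0.1319, 0.106]
finger_gap: 0.0245
t: 15.05
tool_pos: [0.4975, -0.0365, 0.0588]
finger_gap: 0.0246
t: 15.68
tool_pos: [0.4967, -0.0357, 0.1084]
finger_gap: 0.0428
t: 15.92
tool_pos: [0.495, -0.123, 0.1089]
finger_gap: 0.0469
t: 16.18
tool_pos: [0.4921, -0.2087, 0.1085]
finger_gap: 0.0468
t: 16.42
tool_pos: [0.4894, -0.2938, 0.1085]
finger_gap: 0.0467
t: 17.42
tool_pos: [0.4874, -0.376, 0.0477]
finger_gap: 0.0245
t: 18.18
tool_pos: [0.4878, -0.377, 0.1089]
finger_gap: 0.0246
t: 18.42
tool_pos: [0.4805, -0.2862, 0.1058]
finger_gap: 0.0246
t: 18.68
tool_pos: [0.4756, -0.1993, 0.106]
finger_gap: 0.0242
t: 19.18
tool_pos: [0.4718, -0.1156, 0.1062]
finger_gap: 0.0245
(array([ 0.5586557 , -0.05209481,  0.04690696]), 799)
(array([ 0.52821754, -0.04433419,  0.04688239]), 945)
(array([ 0.49737022, -0.03671085,  0.04691341]), 1063)
```

View pics/w4.png

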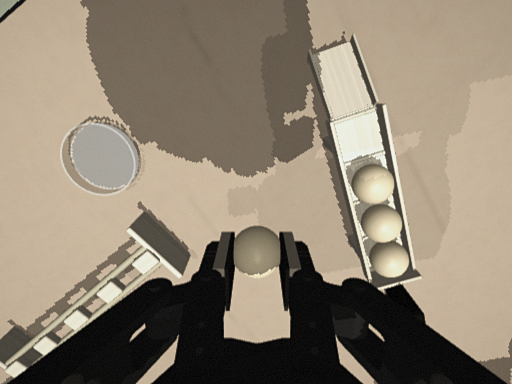

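```bash
(python3 -m creep '[[[-0.051,0.87,0],0,0.25],[[-0.051,0.87,0],0,0.25],[[-0.051,0.87,0],0,0.25],[[-0.051,0.87,0],0,0.25],[[-0.051,0.87,-0.3],0,0.25],[[-0.051,0.87,-0.48],0,0.25],[[-0.051,0.87,-0.48],0,0.25],[[-0.051,0.87,-0.48],0,0.25]]' && python3 -m creep '[[[0,0,0],0,0.36],[[0,0,0],0,0.42],[[0,0,0],0,0.5],[[0,0,0.2],0,0.5],[[0,0,0.5],0,0.5]]' && python3 -m creep '[[[0.67,-0.17,0.1],0.2,0.5],[[0.67,-0.17,0.1],0.2,0.5],[[0.67,-0.17,0.1],0.2,0.5]]' && python3 -m creep '[[[0.668,-0.17,-0.1],0.208,0.5],[[0.668,-0.17,-0.1],0.208,0.5],[[0.668,-0.17,-0.1],0.208,0.5],[[0.668,-0.17,-0.1],0.208,0.5]]') | grep -E 't:|pos|gap|ori'
python3 - <<'E'
from h import *
f=grab('wrist');cv2.imwrite('pics/w5.png',f['frame']);t=grab('top')
for x,y in [(.559,-.0515),(.528,-.0436),(.4971,-.0358),(.466,-.028)]: print(sphere(t,x,y,z0=.05,zc=.048))
P=cloud(f).reshape(-1,3);q=near(P,.6,-.062,.025,.077,.084);print('tab',len(q),(q.max(0)+q.min(0))/2,np.median(q,0))
P=cloud(t);q=near(P,.568,.176,.06,.09,.108);print('jar',circ(q,.568,.176,.0315),len(q))
E
```

```text
t: 20.23
tool_pos: [0.4667, -0.0287, 0.0587]
orientation: [0.0, 0.281, 0.96, -0.0]
finger_gap: 0.0245
t: 20.85
tool_pos: [0.4658, -0.0278, 0.1084]
orientation: [-0.001, 0.281, 0.96, -0.0]
finger_gap: 0.043
t: 21.22
tool_pos: [0.5332, -0.0449, 0.1181]
orientation: [-0.0, 0.205, 0.979, -0.0]
finger_gap: 0.0427
t: 21.72
tool_pos: [0.5985, -0.0615, 0.1081]
orientation: [-0.001, 0.124, 0.992, 0.0]
finger_gap: 0.0425
(array([ 0.55562972, -0.04854392,  0.05533684]), 5)
(array([ 0.528 , -0.0436,  0.048 ]), 0)
(array([ 0.4971, -0.0358,  0.048 ]), 0)
(array([ 0.466, -0.028,  0.048]), 0)
tab 823 [ 0.60057598 -0.06182188  0.07897241] [ 0.59961362 -0.06152483  0.07877028]
jar [0.56806862 0.17593958] 141
```

View pics/w5.png

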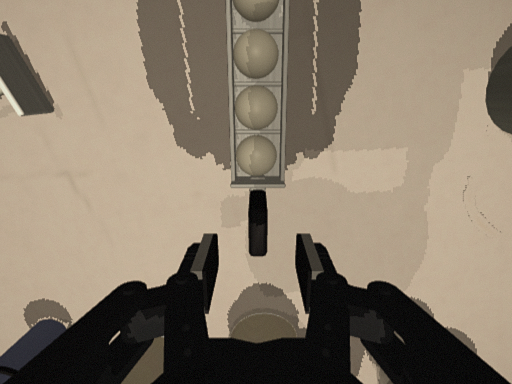

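```bash
(python3 -m creep '[[[0.01,0,-0.3],0,0.5],[[0.01,0,-0.56],0,0.5],[[0.01,0,-0.56],0,0.3],[[0.01,0,-0.56],0,0.2],[[0.01,0,-0.56],0,0.14],[[0.01,0,-0.56],0,0.14],[[0.01,0,-0.56],0,0.14]]'; for i in 1; do python3 -m creep '[[[0,0,0],0,0.12],[[0,0,0],0,0.12],[[0,0,0],0,0.12]]'; python3 -m creep '[[[0,0,0],0,0.10],[[0,0,0],0,0.10],[[0,0,0],0,0.10]]';python3 -m creep '[[[0,0,0],0,0.08],[[0,0,0],0,0.08],[[0,0,0],0,0.08]]';python3 -m creep '[[[0,0,0],0,0.04],[[0,0,0],0,0.04],[[0,0,0],0,0.04]]';done) | grep -E 't:|pos|gap|force'
```

```text
t: 22.7
tool_pos: [0.6016, -0.062, 0.0528]
contact_force: [1.2, 0.6, 2.2]
finger_gap: 0.0122
gripper_force: 1.8
t: 23.08
tool_pos: [0.6017, -0.062, 0.0529]
contact_force: [0.6, 0.6, 7.2]
finger_gap: 0.0115
gripper_force: 52.5
t: 23.45
tool_pos: [0.6017, -0.062, 0.0529]
contact_force: [1.4, 0.8, 7.6]
finger_gap: 0.0113
gripper_force: 58.4
t: 23.82
tool_pos: [0.6017, -0.062, 0.0528]
contact_force: [1.3, 1.0, 7.6]
finger_gap: 0.0113
gripper_force: 58.4
t: 24.2
tool_pos: [0.6017, -0.062, 0.0528]
contact_force: [-0.3, 0.8, 7.5]
finger_gap: 0.0114
gripper_force: 58.4
```

```bash
(python3 -m creep '[[[0,0,0.1],0,0.04],[[0,0,0.2],0,0.04],[[0,0,0.3],0,0.04],[[0,0,0.4],0,0.04],[[0,0,0.5],0,0.04],[[0,0,0.6],0,0.04],[[0,0,0.7],0,0.04]]') | grep -E 't:|pos|gap|force'
python3 - <<'E'
from h import *
f=grab('side');c=f['frame'][120:320,100:320];cv2.imwrite('pics/s6.png',cv2.resize(c,None,fx=2.7,fy=2.7,interpolation=cv2.INTER_CUBIC))
w=grab('wrist');P=cloud(w).reshape(-1,3);d=np.array([-.9692,.2462]);n=np.array([-d[1],d[0]]);o=np.array([.5126,-.0397])
a=(P[:,:2]-o)@d;l=(P[:,:2]-o)@n;k=(abs(abs(l)-.0175)<.002)&(a>-.06)&(a<.05)&(P[:,2]>.09)
print(k.sum(),np.polyfit(a[k],P[k,2],1))
E
```

```text
t: 25.08
tool_pos: [0.6011, -0.0619, 0.1229]
contact_force: [0.8, -0.1, -1.9]
finger_gap: 0.0114
gripper_force: 58.5
3642 [-0.00409364  0.11350171]
```

View pics/s6.png

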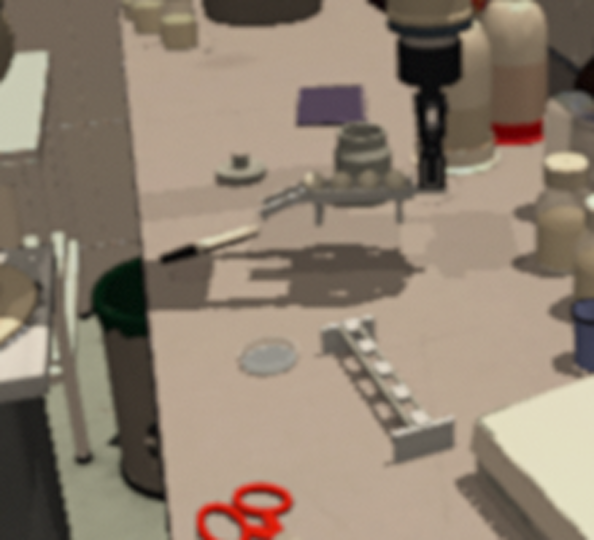

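```bash
(python3 -m creep '[[[0,-0.05,0.1],-0.1,0.04],[[0,-0.1,0.2],-0.2,0.04],[[0,-0.15,0.3],-0.3,0.04],[[0,-0.2,0.4],-0.4,0.04],[[0,-0.25,0.5],-0.5,0.04],[[0,-0.3,0.6],-0.6,0.04],[[0,-0.35,0.7],-0.7,0.04],[[0,-0.4,0.7],-0.8,0.04]]' && python3 -m creep '[[[0,0,0],-0.12,0.04],[[0,0,0],-0.24,0.04],[[0,0,0],-0.36,0.04],[[0,0,0],-0.48,0.04],[[0,0,0],-0.6,0.04],[[0,0,0],-0.7,0.04],[[0,0,0],-0.756,0.04],[[0,0,0],-0.756,0.04]]')| grep -E 't:|pos|gap|force|ori'
python3 - <<'E'
from h import *
f=grab('wrist');cv2.imwrite('pics/w7.png',f['frame']);P=cloud(f);s=bot.sense();print(s['tool_pos'],s['orientation'])
q=near(P,.568,.176,.06,.085,.112);print('jar',len(q));
if len(q)>20: print(circ(q,.568,.176,.0315),q[:,2].max(),np.median(q,0))
P=cloud(grab('top'));q=near(P,.568,.176,.06,.09,.108);print('jar',circ(q,.568,.176,.0315),len(q))
E
```

```text
t: 26.18
tool_pos: [0.6013, -0.1022, 0.1928]
orientation: [0.0, 0.426, 0.905, 0.0]
contact_force: [0.7, -0.1, -1.8]
finger_gap: 0.0116
gripper_force: 58.5
t: 27.18
tool_pos: [0.6009, -0.1019, 0.192]
orientation: [-0.0, 0.671, 0.742, -0.0]
contact_force: [-0.4, -0.7, -2.0]
finger_gap: 0.0113
gripper_force: 58.5
[ 0.6009531  -0.10191706  0.19202734] [-2.27826427e-04  6.70361884e-01  7.42034279e-01 -1.43498142e-04]
jar 0
jar [0.56802016 0.17584351] 145
```

View pics/w7.png

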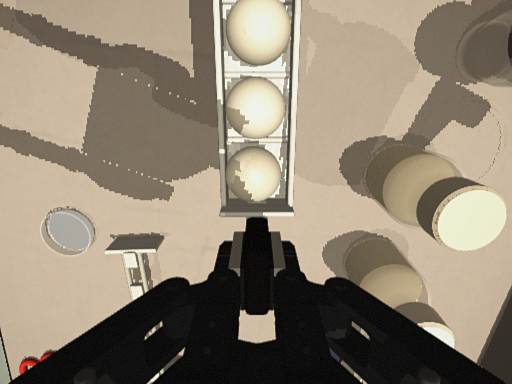

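```bash
cat > tipm.py <<'E'
from h import *
f=grab('top');P=cloud(f).reshape(-1,3);s=bot.sense();t=s['tool_pos'];q=s['orientation'];y=2*np.arctan2(q[2],q[1])
d=np.array([np.cos(y),np.sin(y)]);n=np.array([-d[1],d[0]])
a=(P[:,:2]-t[:2])@d;l=(P[:,:2]-t[:2])@n
zmin=t[2]-.09
for a0 in np.arange(.04,.24,.01):
    k=(a>a0)&(a<a0+.01)&(abs(l)<.03)&(P[:,2]>zmin)&(P[:,2]<t[2]+.02)
    if k.sum()>3: print(round(a0,2),k.sum(),'lat %.4f %.4f'%(l[k].min(),l[k].max()),'z med %.4f max %.4f'%(np.median(P[k,2]),P[k,2].max()),'amax %.4f'%a[k].max())
c=circ(near(P,.568,.176,.06,.09,.108),.568,.176,.0315)
print('jar',c,'along/lat from tcp',(c-t[:2])@d,(c-t[:2])@n)
E
python3 tipm.py
```

```text
0.04 57 lat -0.0173 0.0202 z med 0.1956 max 0.2052 amax 0.0500
0.05 56 lat -0.0185 0.0195 z med 0.1849 max 0.2019 amax 0.0599
0.06 48 lat -0.0172 0.0198 z med 0.1787 max 0.2008 amax 0.0699
0.07 18 lat -0.0033 0.0195 z med 0.1957 max 0.2013 amax 0.0760
0.1 6 lat -0.0169 -0.0053 z med 0.1894 max 0.2025 amax 0.1099
0.11 26 lat -0.0180 0.0081 z med 0.1947 max 0.2019 amax 0.1199
0.12 47 lat -0.0172 0.0198 z med 0.1761 max 0.1938 amax 0.1299
0.13 59 lat -0.0181 0.0199 z med 0.1923 max 0.2036 amax 0.1400
0.14 54 lat -0.0184 0.0192 z med 0.1952 max 0.2057 amax 0.1499
0.15 46 lat -0.0181 0.0195 z med 0.1762 max 0.1994 amax 0.1599
0.16 45 lat -0.0153 0.0174 z med 0.1707 max 0.1819 amax 0.1699
0.17 43 lat -0.0157 0.0166 z med 0.1663 max 0.1779 amax 0.1799
0.18 43 lat -0.0158 0.0174 z med 0.1632 max 0.1752 amax 0.1899
0.19 43 lat -0.0155 0.0173 z med 0.1578 max 0.1719 amax 0.2000
0.2 17 lat -0.0142 0.0174 z med 0.1562 max 0.1638 amax 0.2064
jar [0.56781909 0.17571648] along/lat from tcp 0.27956729035484773 0.0049568284007787955
```

```bash
(python3 -m creep '[[[-0.02,0.12,0],0,0.04],[[-0.04,0.24,0],0,0.04],[[-0.06,0.36,0],0,0.04],[[-0.08,0.48,0],0,0.04],[[-0.1,0.6,0],0,0.04],[[-0.106,0.629,0],0,0.04],[[-0.106,0.629,0],0,0.04]]' && python3 -m creep '[[[0,0,-0.1],0,0.04],[[0,0,-0.2],0,0.04],[[0,0,-0.3],0,0.04],[[0,0,-0.4],0,0.04],[[0,0,-0.48],0,0.04],[[0,0,-0.48],0,0.04],[[0,0,-0.48],0,0.04]]')| grep -E 't:|pos|gap|force|ori'
python3 tipm.py | tail -6
```

```text
t: 28.2
tool_pos: [0.5906, -0.0389, 0.1923]
orientation: [0.0, 0.671, 0.742, -0.0]
contact_force: [0.0, -0.3, -2.4]
finger_gap: 0.0111
gripper_force: 58.5
t: 29.08
tool_pos: [0.5908, -0.039, 0.1445]
orientation: [0.0, 0.671, 0.742, 0.0]
contact_force: [0.1, -0.8, -2.9]
finger_gap: 0.0111
gripper_force: 58.5
0.19 66 lat -0.0285 0.0298 z med 0.1071 max 0.1232 amax 0.1998
0.2 24 lat -0.0283 0.0286 z med 0.1043 max 0.1155 amax 0.2077
0.21 9 lat -0.0297 0.0294 z med 0.0962 max 0.1009 amax 0.2185
0.22 11 lat -0.0281 0.0287 z med 0.0989 max 0.1028 amax 0.2292
0.23 23 lat -0.0299 0.0278 z med 0.0961 max 0.1026 amax 0.2400
jar [0.56766674 0.17695342] along/lat from tcp 0.21727948602735286 0.0013739203296275343
```

```bash
(for i in 1; do python3 -m creep '[[[0,0,-0.03],0,0.04],[[0,0,-0.06],0,0.04],[[0,0,-0.06],0,0.04],[[0,0,-0.06],0,0.04]]';python3 -m creep '[[[0,0,-0.02],0,0.04],[[0,0,-0.02],0,0.04],[[0,0,-0.02],0,0.04]]'; python3 -m creep '[[[0,0,-0.02],0,0.04],[[0,0,-0.02],0,0.04],[[0,0,-0.02],0,0.04]]';done)| grep -E 'pos|force'
python3 - <<'E'
from h import *
print(bot.sense()['wrist_torque']);f=grab('side');c=f['frame'][130:230,140:300];cv2.imwrite('pics/s8.png',cv2.resize(c,None,fx=4,fy=4,interpolation=cv2.INTER_CUBIC))
E
```

```text
tool_pos: [0.5906, -0.0391, 0.1383]
contact_force: [-0.9, -0.5, -2.6]
gripper_force: 58.5
tool_pos: [0.5906, -0.039, 0.1363]
contact_force: [-0.2, -0.8, -1.9]
gripper_force: 58.7
tool_pos: [0.5906, -0.039, 0.1344]
contact_force: [0.1, 0.2, 1.1]
gripper_force: 59.2
[0.58517959 0.06031968 0.03055759]
```

View pics/s8.png

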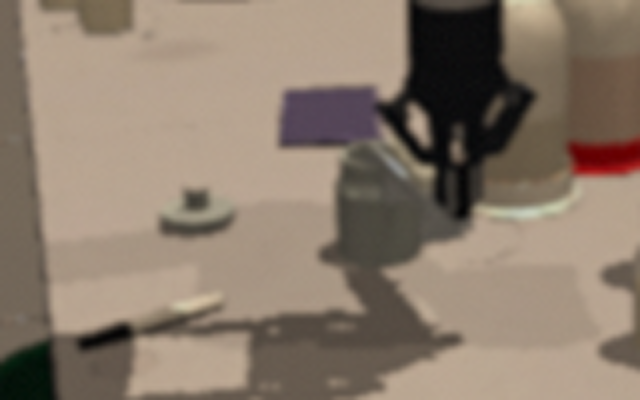

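```bash
cat > pitch.py <<'E'
from h import *
f=grab('wrist');P=cloud(f).reshape(-1,3);s=bot.sense();t=s['tool_pos'];q=s['orientation'];y=2*np.arctan2(q[2],q[1])
d=np.array([np.cos(y),np.sin(y)]);n=np.array([-d[1],d[0]]);a=(P[:,:2]-t[:2])@d;l=(P[:,:2]-t[:2])@n
k=(abs(abs(l)-.0175)<.0025)&(a>.03)&(a<.11)&(P[:,2]>t[2]-.11)&(P[:,2]<t[2]+.03)
for _ in range(3):
    p=np.polyfit(a[k],P[k,2],1);k=k&(abs(P[:,2]-np.polyval(p,a))<.004)
print(k.sum(),'pitch deg',np.degrees(np.arctan(p[0])),'wall z at tcp',p[1]-t[2],s['gripper_force'],s['finger_gap'])
E
python3 pitch.py;(python3 -m creep '[[[0,0,0],0,0.13],[[0,0,0],0,0.134],[[0,0,0],0,0.136],[[0,0,0],0,0.136]]'; python3 pitch.py; python3 -m creep '[[[0,0.01,0.04],0,0.136],[[0,0.02,0.08],0,0.136],[[-0.003,0.033,0.12],0,0.136],[[-0.004,0.045,0.16],0,0.136],[[-0.004,0.045,0.16],0,0.136]]'; python3 pitch.py)
```

```text
2361 pitch deg 0.3128140295823267 wall z at tcp -0.0082407728405407 59.163912534713745 0.011374066992297904
t: 30.98
tool_pos: [0.5905, -0.0391, 0.1342]
orientation: [-0.0, 0.671, 0.742, -0.0]
contact_force: [-0.3, 0.5, -0.8]
finger_gap: 0.0116
gripper_force: 23.4
2365 pitch deg 0.3838261196732626 wall z at tcp -0.008155665484631813 23.421237766742706 0.011879413387970463
t: 31.65
tool_pos: [0.5903, -0.0345, 0.1507]
orientation: [0.0, 0.671, 0.742, 0.0]
contact_force: [-0.1, -0.2, -2.3]
finger_gap: 0.0116
gripper_force: 23.2
2356 pitch deg 0.022722176690201566 wall z at tcp -0.007900596357932277 23.15663516521454 0.011795008970198188
```

```bash
(python3 -m creep '[[[0,-0.02,-0.08],0,0.136],[[0,-0.02,-0.08],0,0.138],[[0,-0.02,-0.08],0,0.138]]'; python3 pitch.py; python3 -m creep '[[[0,0,0],0,0.139],[[0,0,0],0,0.139]]'; python3 pitch.py;python3 -m creep '[[[0,0,0],0,0.140],[[0,0,0],0,0.140]]'; python3 pitch.py)
```

```text
t: 32.08
tool_pos: [0.59, -0.0366, 0.142]
orientation: [-0.0, 0.671, 0.742, -0.0]
contact_force: [0.4, 0.3, -2.7]
finger_gap: 0.0116
gripper_force: 12.8
2272 pitch deg -1.8601017238381792 wall z at tcp -0.008391980167688967 12.777504175901413 0.011775438562558747
t: 32.38
tool_pos: [0.5902, -0.0365, 0.1424]
orientation: [0.0, 0.671, 0.742, 0.0]
contact_force: [1.2, 0.7, -1.8]
finger_gap: 0.012
gripper_force: 7.6
2283 pitch deg -2.0681999994880575 wall z at tcp -0.008138755275923587 7.619111090898514 0.012005622213032996
t: 32.67
tool_pos: [0.5902, -0.0365, 0.1423]
orientation: [0.0, 0.671, 0.742, 0.0]
contact_force: [-0.2, 0.6, -2.1]
finger_gap: 0.0119
gripper_force: 2.5
2273 pitch deg -2.1268717000255664 wall z at tcp -0.008056732824161361 2.468804754316807 0.011677182432594099
```

```bash
(python3 -m creep '[[[0,0,0],0,0.1385],[[-0.002,0.02,0.06],0,0.1385],[[-0.004,0.037,0.115],0,0.1385],[[-0.006,0.06,0.18],0,0.1385],[[-0.009,0.086,0.24],0,0.1385],[[-0.012,0.12,0.315],0,0.1385],[[-0.016,0.158,0.392],0,0.1385],[[-0.016,0.158,0.392],0,0.1385]]'; python3 pitch.py)
```

```text
t: 33.72
tool_pos: [0.5889, -0.0205, 0.1822]
orientation: [0.0, 0.671, 0.742, 0.0]
contact_force: [2.0, 0.2, -2.2]
finger_gap: 0.0118
gripper_force: 21.3
928 pitch deg -18.73511503335273 wall z at tcp -0.00808296351475915 21.658450663089752 0.011949083302341965
```

```bash
(python3 -m creep '[[[0,0,0],0,0.1395],[[-0.004,0.04,0.07],0,0.1395],[[-0.009,0.087,0.145],0,0.1395],[[-0.014,0.135,0.215],0,0.1395],[[-0.019,0.184,0.282],0,0.1395],[[-0.019,0.184,0.282],0,0.1395]]'; python3 pitch.py)
python3 - <<'E'
from h import *
f=grab('side');c=f['frame'][110:220,160:300];a=cv2.resize(c,None,fx=3.6,fy=3.6,interpolation=cv2.INTER_CUBIC)
f=grab('top');c=f['frame'][150:250,150:300];b=cv2.resize(c,(0,0),fx=2,fy=3.96,interpolation=cv2.INTER_CUBIC)
h=min(a.shape[0],b.shape[0]);o=np.hstack([a[:h],b[:h]])[:, :800];cv2.imwrite('pics/s9.png',o);print(o.shape)
E
```

```text
t: 34.52
tool_pos: [0.5869, -0.0019, 0.2104]
orientation: [0.0, 0.671, 0.742, 0.0]
contact_force: [1.7, -0.6, -2.4]
finger_gap: 0.012
gripper_force: 18.5
683 pitch deg -28.15271440737154 wall z at tcp -0.009966677090106957 18.513293266296387 0.01210890259736555
(396, 800, 3)
```

View pics/s9.png

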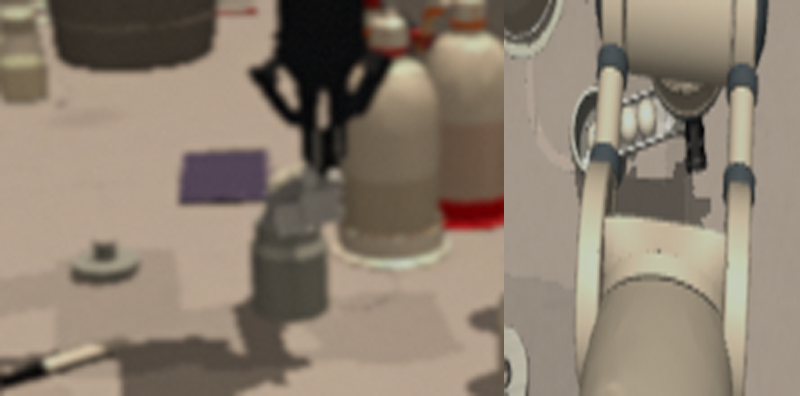

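```bash
(python3 -m creep '[[[0,0,0],0,0.1405],[[-0.005,0.055,0.064],0,0.1405],[[-0.011,0.109,0.127],0,0.1405],[[-0.017,0.17,0.187],0,0.1405],[[-0.023,0.23,0.245],0,0.1405],[[-0.03,0.295,0.3],0,0.1405],[[-0.036,0.36,0.351],0,0.1405],[[-0.036,0.36,0.351],0,0.1405]]'; python3 pitch.py)
python3 - <<'E'
from h import *
f=grab('wrist');c=f['frame'];o=np.hstack([cv2.resize(c,(400,300)),cv2.resize(grab('top')['frame'][140:240,140:270],(390,300))]);cv2.imwrite('pics/s10.png',o)
E
```

```text
t: 35.67
tool_pos: [0.583, 0.0341, 0.2451]
orientation: [0.0, 0.671, 0.742, 0.0]
contact_force: [0.8, -0.8, -1.8]
finger_gap: 0.0124
gripper_force: 7.0
548 pitch deg -41.786955722536284 wall z at tcp -0.021721866557108727 7.470075935125351 0.012291988018862502
```

View pics/s10.png

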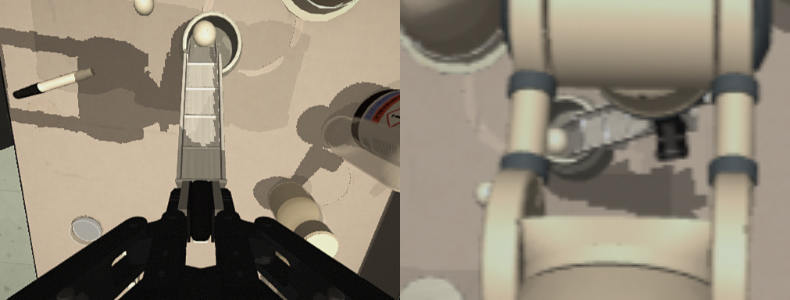

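```bash
python3 -m creep '[[[0,0,0],0,0.1405],[[0,0,0],0,0.1405],[[0,0,0],0,0.1405],[[0,0,0],0,0.1405]]' | head -2; python3 - <<'E'
from h import *
for n,u,v in [('top',168,204),('wrist',186,6),('wrist',262,44)]:
    f=grab(n);P=cloud(f);x,y,z=onz(f,u,v,.014);print(n,u,v,'z0.014:',x,y,'depth pt',P[v,u],f['frame'][v,u])
    g=cv2.cvtColor(f['frame'],cv2.COLOR_BGR2HSV);
f=grab('wrist');P=cloud(f);im=f['frame']
g=im.astype(int); m=((g.min(2)>150)&(g.max(2)-g.min(2)<70)).astype(np.uint8)
n,l,st,c=cv2.connectedComponentsWithStats(m)
for i in range(1,n):
    if st[i,4]>60:
        k=l==i;print(st[i],np.round(np.median(P[k],0),3),im[k].mean(0).round())
E
```

```text
t: 36.33
tool_pos: [0.583, 0.0336, 0.2447]
top 168 204 z0.014: 0.5333729529100422 0.24075850510534513 depth pt [0.53131921 0.23724055 0.031709  ] [202 206 199]
wrist 186 6 z0.014: 0.4882952245097011 0.19452039655775244 depth pt [0.49006113 0.19289507 0.02148685] [172 202 216]
wrist 262 44 z0.014: 0.5752242530844915 0.16541269566366149 depth pt [0.57500723 0.15369516 0.09940875] [229 238 236]
[169   0  22  11 177] [0.485 0.194 0.024] [179. 211. 221.]
[  199     0   313   284 23694] [ 0.734  0.132 -0.001] [160. 185. 203.]
[395   0  38  10  70] [0.725 0.212 0.034] [188. 207. 205.]
[23 25 20 15 93] [ 0.311  0.151 -0.001] [152. 176. 194.]
[250  28  26  28 568] [0.575 0.156 0.097] [187. 218. 226.]
[   2   57   99   93 3788] [ 0.305  0.057 -0.001] [156. 180. 199.]
[230  68   8  97 315] [0.56  0.095 0.168] [179. 201. 211.]
[ 236   69   40  118 3616] [0.576 0.087 0.161] [178. 199. 208.]
[305  71  59  28 504] [ 0.672  0.125 -0.001] [164. 190. 209.]
[ 48  93  49  24 513] [0.353 0.076 0.014] [193. 223. 230.]
[301 139  18  15  72] [ 0.65   0.054 -0.001] [152. 175. 193.]
[   15   156   214   199 25097] [ 0.376 -0.096 -0.001] [159. 184. 203.]
[  3 187  24  58 285] [-0.509 -0.609 -0.9  ] [153. 175. 172.]
[ 393  206  109  144 8528] [ 0.886 -0.096 -0.001] [161. 186. 203.]
[  1 245  32  34 299] [-0.537 -0.789 -0.9  ] [152. 175. 171.]
[ 93 280  37  29 792] [ 0.378 -0.208  0.001] [160. 169. 172.]
[ 238  302   38   40 1172] [ 0.61  -0.248 -0.001] [162. 187. 205.]
[147 362  26  22  86] [ 0.457 -0.364  0.   ] [180. 204. 216.]
```

```bash
python3 - <<'E'
from h import *
f=grab('top');P=cloud(f);Z=P[...,2]
m=((P[...,0]>.36)&(P[...,0]<.56)&(P[...,1]>.1)&(P[...,1]<.42)&(Z>.008)&(Z<.06)).astype(np.uint8)
n,l,st,c=cv2.connectedComponentsWithStats(m)
for i in range(1,n):
    if st[i,4]>8:k=l==i;q=P[k];print(st[i],np.round((q.max(0)+q.min(0))/2,3),np.round(np.ptp(q,0),3),q[:,2].max(),f['frame'][k].mean(0))
a=cv2.resize(f['frame'][160:270,120:240],(400,366),interpolation=cv2.INTER_CUBIC);w=cv2.resize(grab('wrist')['frame'][0:140,150:350],(400,280),interpolation=cv2.INTER_CUBIC)
w=np.vstack([w,np.zeros((86,400,3),np.uint8)]);cv2.imwrite('pics/s11.png',np.hstack([a,w]))
E
```

```text
[192 193  16   7  41] [0.552 0.139 0.034] [0.016 0.047 0.051] 0.05969884708337814 [52.17073171 57.19512195 59.02439024]
[164 200   7   9  34] [0.533 0.243 0.024] [0.026 0.02  0.017] 0.03214780709881371 [155.64705882 173.35294118 177.29411765]
[138 232  24  25 421] [0.412 0.298 0.024] [0.073 0.071 0.03 ] 0.03876931238237158 [154.14014252 169.26840855 173.58669834]
```

View pics/s11.png

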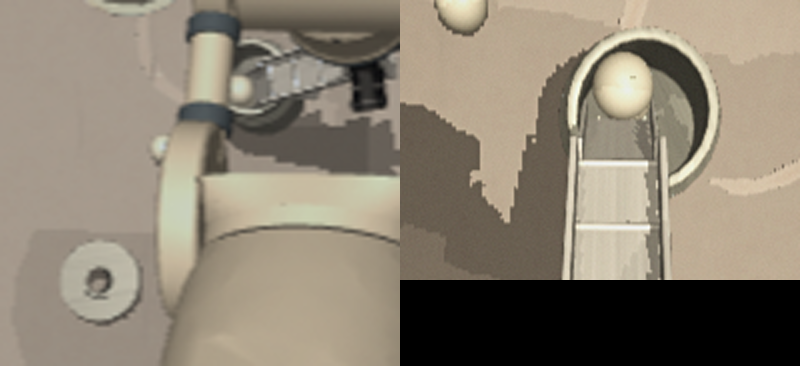

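```bash
python3 - <<'E'
from h import *
f=grab('wrist');P=cloud(f);t=bot.sense()['tool_pos']
q=near(P,.578,.17,.07,.094,.106);print(len(q),circ(q,.575,.172,.0315),(q.max(0)+q.min(0))/2)
Z=P[...,2];m=near(P,.578,.17,.03,.0,.08);print('inside',len(m),np.percentile(m[:,2],[5,25,50,75,95]))
print(onz(f,271.5,56,.1))
b=P[28:56,250:276].reshape(-1,3);b=b[abs(b[:,2]-.097)<.012]
print('ball',least_squares(lambda c:np.linalg.norm(b-c,axis=1)-.014,[.575,.16,.083],loss='soft_l1',f_scale=.001).x,len(b))
b=P[0:14,168:194].reshape(-1,3);b=b[(b[:,2]>.008)]
print('esc',least_squares(lambda c:np.linalg.norm(np.vstack([b-c]),axis=1)-.014,[.485,.2,.014],loss='soft_l1',f_scale=.001).x,len(b))
d=np.array([-.101,.995]);print('tcp',t, 'spout line at jar y', t[:2]+d*.13)
E
```

```text
1857 [0.58639983 0.14243944] [0.58398932 0.14692473 0.09999591]
inside 703 [0.00590405 0.00705715 0.00814629 0.02953959 0.06952088]
[0.58433186 0.14496393 0.1       ]
ball [0.57405936 0.15655051 0.08575334] 688
esc [0.48199637 0.19889113 0.01309869] 319
tcp [0.58305    0.03367179 0.24479161] spout line at jar y [0.56992    0.16302179]
```

```bash
cat > jb.py <<'E'
from h import *
f=grab('wrist');P=cloud(f)
q=near(P,.583,.147,.06,.094,.106);c=circ(q,.584,.146,.0315);print('rim',len(q),c)
m=near(P,c[0],c[1],.027,.0,.12);print('in',len(m),np.percentile(m[:,2],[5,25,50,75,95]).round(3))
Z=P[...,2];b=P[20:70,235:290].reshape(-1,3)
b=b[(np.hypot(*(b[:,:2]-c).T)<.03)&(b[:,2]>.07)];print('high pts',len(b),b.mean(0) if len(b) else '')
E
python3 -m creep '[[[0,0,0],0,0.13],[[0,0,0],0,0.12],[[0,-0.025,0.05],0,0.12],[[0,-0.05,0.1],0,0.12],[[0.005,-0.075,0.16],0,0.12],[[0.01,-0.106,0.227],0,0.12],[[0.01,-0.106,0.227],0,0.12]]'; python3 pitch.py; python3 jb.py; python3 -m creep '[[[0,0,0],0,0.12],[[0,0,0],0,0.12]]' | head -1
python3 - <<'E'
from h import *
cv2.imwrite('pics/s12.png',cv2.resize(grab('wrist')['frame'],(800,600)))
E
```

```text
t: 37.55
tool_pos: [0.5842, 0.0226, 0.2681]
orientation: [0.0, 0.671, 0.742, 0.0]
contact_force: [0.1, -0.7, -1.4]
finger_gap: 0.0115
gripper_force: 51.9
579 pitch deg -41.62121137701701 wall z at tcp -0.02208926953290752 51.93605303764343 0.011262887621591918
rim 1031 [0.58012093 0.14420925]
in 1256 [0.006 0.007 0.028 0.034 0.116]
high pts 662 [0.57199289 0.13572649 0.11119235]
t: 37.9
```

View pics/s12.png

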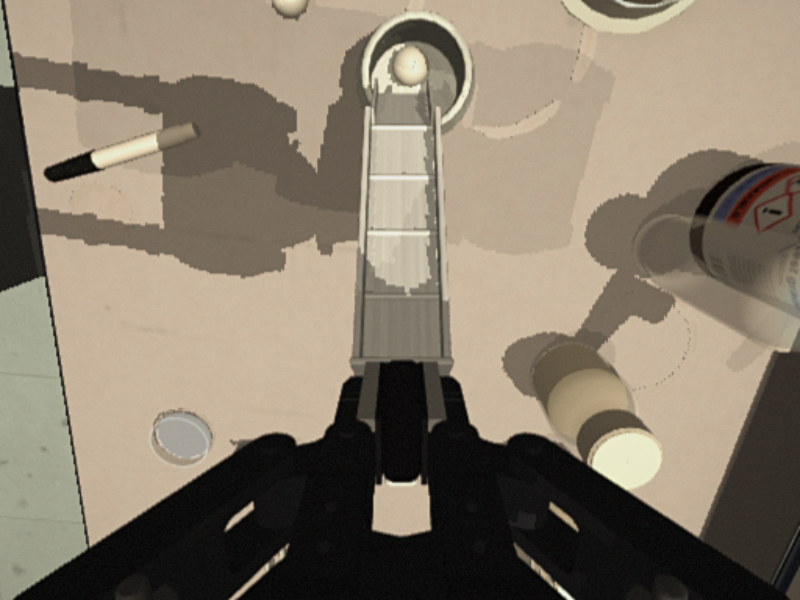

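```bash
(python3 -m creep '[[[0,0,0.15],0,0.12],[[0,0,0.3],0,0.12],[[0.02,-0.3,0.3],0,0.12],[[0.03,-0.6,0.3],0,0.12],[[0.03,-0.8,0.3],0,0.12]]' && python3 -m creep '[[[0.03,-0.3,0],0,0.12],[[0.03,-0.53,0],0,0.12],[[0.03,-0.53,-0.3],0,0.12],[[0.03,-0.53,-0.7],0,0.12],[[0.03,-0.53,-0.9],0,0.12],[[0.03,-0.53,-0.9],0,0.12]]' && python3 -m creep '[[[0,0,-0.2],0,0.12],[[0,0,-0.36],0,0.12],[[0,0,-0.36],0,0.12],[[0,0,-0.36],0,0.135],[[0,0,-0.36],0,0.138]]') | grep -E 'pos|force|gap';python3 pitch.py
python3 - <<'E'
from h import *
f=grab('top');P=cloud(f);Z=P[...,2]
q=near(P,.582,.145,.07,.09,.108);print('jar',circ(q,.582,.145,.0315),len(q))
c=circ(q,.582,.145,.0315);q=near(P,c[0],c[1],.027,-.01,.09);print('in z',np.percentile(q[:,2],[0,20,40,60,80,100]).round(3),len(q))
m=((P[...,0]>.33)&(P[...,0]<.7)&(P[...,1]>.03)&(P[...,1]<.42)&(Z>.008)&(Z<.06)).astype(np.uint8)
n,l,st,cc=cv2.connectedComponentsWithStats(m)
for i in range(1,n):
    if st[i,4]>8:k=l==i;q=P[k];print(st[i],np.round((q.max(0)+q.min(0))/2,3),np.round(np.ptp(q,0),3),q[:,2].max().round(3))
E
```

```text
tool_pos: [0.5873, -0.0581, 0.2985]
contact_force: [-0.1, 0.5, -0.6]
finger_gap: 0.0111
gripper_force: 51.9
tool_pos: [0.5893, -0.1099, 0.2065]
contact_force: [-0.5, -0.4, -0.1]
finger_gap: 0.0117
gripper_force: 51.8
tool_pos: [0.5904, -0.1101, 0.1722]
contact_force: [0.1, 0.5, -1.0]
finger_gap: 0.0115
gripper_force: 12.8
547 pitch deg -41.728503593287726 wall z at tcp -0.02218972527738028 12.836967408657074 0.012136930844615893
jar [0.57979536 0.14673655] 140
in z [0.003 0.009 0.014 0.031 0.034 0.041] 153
[142 149  35  15 218] [0.682 0.27  0.034] [0.035 0.108 0.052] 0.06
[186 176  18  18 212] [0.59  0.155 0.032] [0.052 0.055 0.047] 0.055
[190 182  21  20  66] [0.569 0.139 0.034] [0.058 0.062 0.052] 0.06
[164 200  10   9  65] [0.533 0.239 0.022] [0.026 0.028 0.022] 0.033
[177 216   9   9  65] [0.482 0.199 0.023] [0.025 0.024 0.026] 0.036
```

```bash
(python3 -m creep '[[[0.018,-0.178,-0.15],0,0.139],[[0.035,-0.342,-0.3],0,0.139],[[0.035,-0.342,-0.3],0,0.139],[[0.047,-0.467,-0.44],0,0.139],[[0.059,-0.579,-0.58],0,0.139],[[0.069,-0.679,-0.73],0,0.139],[[0.078,-0.764,-0.86],0,0.139],[[0.078,-0.764,-0.86],0,0.139]]') | grep -E 'pos|force|gap';python3 pitch.py
```

```text
tool_pos: [0.5972, -0.1867, 0.084]
contact_force: [-0.4, -0.2, -0.7]
finger_gap: 0.012
gripper_force: 7.1
1641 pitch deg -10.748950907585614 wall z at tcp -0.011363352407115224 7.126604318618774 0.012522749452080716
```

```bash
(python3 -m creep '[[[0.004,-0.04,-0.1],0,0.139],[[0.008,-0.08,-0.19],0,0.139],[[0.012,-0.12,-0.27],0,0.139],[[0.012,-0.12,-0.31],0,0.139],[[0.012,-0.12,-0.31],0,0.139],[[0.012,-0.12,-0.31],0,0.139]]') | grep -E 'pos|force|gap';python3 pitch.py
```

```text
tool_pos: [0.5989, -0.1982, 0.0544]
contact_force: [0.1, -0.4, -1.3]
finger_gap: 0.0118
gripper_force: 7.2
2061 pitch deg -0.016461891833102215 wall z at tcp -0.00968218403932998 7.173990458250046 0.011606290040195803
```

```bash
(python3 -m creep '[[[0,0,0],0,0.2],[[0,0,0],0,0.3],[[0,0,0],0,0.3],[[0,0,0.2],0,0.3],[[0,0,0.6],0,0.4],[[0,0,1],0,0.5],[[0,0,1],0,0.5]]' && python3 -m creep '[[[-0.3,0.9,0.2],0,0.5],[[-0.3,0.9,0.2],0,0.5],[[-0.3,0.9,0.2],0,0.5]]' && python3 -m creep '[[[-0.3,0.9,0],0,0.5],[[-0.3,0.9,0],0,0.5],[[-0.3,0.9,0],0,0.5]]' && python3 -m creep '[[[-0.3,0.9,0],0,0.5],[[-0.3,0.9,0],0,0.5],[[-0.3,0.9,0],0,0.5]]' && python3 -m creep '[[[0,0.6,0],0,0.5],[[0,0.6,0],0,0.5],[[0,0.6,0],0,0.5],[[0,0.6,0],0,0.5]]') | grep -E 't:|pos|gap'
python3 - <<'E'
from h import *
f=grab('wrist')
for x,y in [(.532,.238),(.482,.199)]: print(sphere(f,x,y,r=.02,z0=.012,z1=.034,zc=.014))
P=cloud(f);q=near(P,.58,.146,.06,.09,.108);print(len(q),circ(q,.58,.146,.0315) if len(q)>30 else '')
P=cloud(grab('top'));q=near(P,.58,.146,.06,.09,.108);print('jar top',circ(q,.58,.146,.0315),len(q))
q=near(P,.57,-.1,.17,.042,.05);print('scoop walls z',len(q),np.polyfit(q[:,1],q[:,2],1) if len(q)>5 else '',q[:,1].min(),q[:,1].max())
print(bot.sense()['tool_pos'])
E
```

```text
t: 42.78
tool_pos: [0.6006, -0.199, 0.1576]
finger_gap: 0.0429
t: 43.15
tool_pos: [0.5681, -0.1062, 0.1743]
finger_gap: 0.043
t: 43.52
tool_pos: [0.5383, -0.0171, 0.1738]
finger_gap: 0.0429
t: 43.9
tool_pos: [0.5088, 0.0724, 0.174]
finger_gap: 0.0426
t: 44.4
tool_pos: [0.5094, 0.1302, 0.1743]
finger_gap: 0.0426
(array([0.5326483 , 0.23634569, 0.01290477]), 747)
(array([0.48205465, 0.19875289, 0.01292132]), 662)
2235 [0.5789807  0.14561587]
jar top [0.58  0.146] 0
scoop walls z 122 [0.00288211 0.04632046] -0.2229182598503348 -0.0436619357670575
[0.50929315 0.13053709 0.17442873]
```

```bash
(python3 -m creep '[[[-0.272,0.683,0],0,0.5],[[-0.272,0.683,0],0,0.5],[[-0.272,0.683,-0.8],0,0.5],[[-0.272,0.683,-0.8],0,0.5],[[-0.272,0.683,-0.8],0,0.5]]' && python3 -m creep '[[[0,0,-0.4],0,0.5],[[0,0,-0.764],0,0.5],[[0,0,-0.764],0,0.5],[[0,0,-0.764],0,0.25],[[0,0,-0.764],0,0.25],[[0,0,-0.764],0,0.25],[[0,0,-0.764],0,0.25],[[0,0,-0.764],0,0.25]]' && python3 -m creep '[[[0,0,0.4],0,0.25],[[0,0,0.9],0,0.25],[[0,0,0.9],0,0.25]]' && python3 -m creep '[[[0,0,0.55],0,0.25],[[0,0,0.55],0,0.25],[[0.5,-0.27,0.55],0,0.25],[[0.969,-0.532,0.55],0,0.25],[[0.969,-0.532,0.55],0,0.25],[[0.969,-0.532,0.55],0,0.25]]') | grep -E 't:|pos|gap|force'
python3 - <<'E'
from h import *
f=grab('wrist');s=bot.sense();t=s['tool_pos'];print(t)
P=cloud(f);b=P[215:285,230:285].reshape(-1,3);b=b[np.linalg.norm(b-t,axis=1)<.03]
c=least_squares(lambda c:np.linalg.norm(b-c,axis=1)-.014,t-[0,0,.005],loss='soft_l1',f_scale=.001).x;print('ball-tcp',c-t,len(b))
P=cloud(grab('top'));q=near(P,.58,.146,.06,.09,.108);print('jar top',circ(q,.58,.146,.0315),len(q))
E
```

```text
t: 45.12
tool_pos: [0.4814, 0.1991, 0.0935]
contact_force: [-0.8, -0.6, -0.0]
finger_gap: 0.0429
gripper_force: 0.0
t: 46.12
tool_pos: [0.483, 0.2002, 0.0197]
contact_force: [1.9, -1.5, 10.2]
finger_gap: 0.0239
gripper_force: 59.2
t: 46.5
tool_pos: [0.4839, 0.2006, 0.1122]
contact_force: [0.6, -0.0, -1.0]
finger_gap: 0.024
gripper_force: 59.4
t: 47.25
tool_pos: [0.5778, 0.1467, 0.1624]
contact_force: [-0.5, -0.1, 0.6]
finger_gap: 0.0242
gripper_force: 59.4
[0.57756569 0.14702548 0.16259132]
ball-tcp [-0.00019966 -0.00165833 -0.00686613] 2484
jar top [0.58  0.146] 0
```

```bash
(python3 -m creep '[[[0.01,0,-0.25],0,0.25],[[0.01,0,-0.48],0,0.25],[[0.01,0,-0.48],0,0.25],[[0.01,0,-0.48],0,0.33],[[0.01,0,-0.48],0,0.4],[[0.01,0,-0.48],0,0.4],[[0.01,0,-0.1],0,0.5],[[0.01,0,0.1],0,0.5]]' && python3 -m creep '[[[-0.5,0,0],0,0.5],[[-0.7,-0.1,0],0,0.5],[[-0.7,-0.15,0],0,0.5],[[-0.7,-0.15,0],0,0.5]]')| grep -E 't:|pos|gap|force'
python3 - <<'E'
from h import *
f=grab('wrist');P=cloud(f);print(bot.sense()['tool_pos'])
print(sphere(f,.5326,.2363,r=.02,z0=.012,z1=.034,zc=.014))
q=near(P,.58,.146,.06,.09,.108);c=circ(q,.58,.146,.0315);print(len(q),c);q=near(P,c[0],c[1],.027,-.01,.09);print(len(q),np.percentile(q[:,2],[0,20,40,60,80,100]).round(3))
m=((P[...,0]>.38)&(P[...,0]<.7)&(P[...,1]>.03)&(P[...,1]<.32)&(P[...,2]>.008)&(P[...,2]<.05)).astype(np.uint8)
n,l,st,cc=cv2.connectedComponentsWithStats(m)
for i in range(1,n):
    if st[i,4]>150:k=l==i;q=P[k];print(st[i],np.round((q.max(0)+q.min(0))/2,3),np.round(np.ptp(q,0),3))
E
```

```text
t: 48.35
tool_pos: [0.5803, 0.1468, 0.175]
contact_force: [0.6, -0.4, 0.8]
finger_gap: 0.0428
gripper_force: 0.0
t: 48.85
tool_pos: [0.5108, 0.1316, 0.1735]
contact_force: [-0.2, -0.1, 0.1]
finger_gap: 0.0427
gripper_force: 0.0
[0.51082937 0.1317138  0.17328973]
(array([0.53267684, 0.23633161, 0.01298863]), 750)
2243 [0.57901068 0.14568073]
1028 [0.005 0.027 0.03  0.033 0.035 0.038]
[ 126    0   77   28 1492] [0.414 0.271 0.014] [0.066 0.024 0.009]
[ 438    0   65  107 3909] [0.685 0.263 0.029] [0.031 0.09  0.042]
[277  52  30  32 750] [0.532 0.236 0.02 ] [0.027 0.027 0.016]
[286 128  65  57 639] [0.565 0.155 0.029] [0.05  0.059 0.042]
[ 312  158   60   54 2280] [0.591 0.135 0.029] [0.048 0.052 0.042]
[133 187  29  19 344] [0.394 0.092 0.012] [0.029 0.022 0.008]
```

```bash
(python3 -m creep '[[[0.1,0.5,0],0,0.5],[[0.218,1,0],0,0.5],[[0.218,1,-0.8],0,0.5],[[0.218,1,-0.8],0,0.5],[[0.218,1,-0.8],0,0.5]]' && python3 -m creep '[[[0,0.046,-0.4],0,0.5],[[0,0.046,-0.753],0,0.5],[[0,0.046,-0.753],0,0.5],[[0,0.046,-0.753],0,0.25],[[0,0.046,-0.753],0,0.25],[[0,0.046,-0.753],0,0.25],[[0,0.046,-0.753],0,0.25],[[0,0.046,-0.753],0,0.25]]' && python3 -m creep '[[[0,0,0.4],0,0.25],[[0,0,0.9],0,0.25],[[0,0,0.9],0,0.25]]' && python3 -m creep '[[[0,0,0.55],0,0.25],[[0,0,0.55],0,0.25],[[0.23,-0.45,0.55],0,0.25],[[0.464,-0.907,0.55],0,0.25],[[0.464,-0.907,0.55],0,0.25],[[0.464,-0.907,0.55],0,0.25]]' && python3 -m creep '[[[0,0,-0.25],0,0.25],[[0,0,-0.48],0,0.25],[[0,0,-0.48],0,0.25],[[0,0,-0.48],0,0.33],[[0,0,-0.48],0,0.4],[[0,0,-0.48],0,0.4],[[0,0,-0.1],0,0.5],[[0,0,0.1],0,0.5]]' && python3 -m creep '[[[-0.5,0,0],0,0.5],[[-0.7,-0.1,0],0,0.5],[[-0.7,-0.15,0],0,0.5],[[-0.7,-0.15,0],0,0.5]]')| grep -E 't:|pos|gap|force'
python3 - <<'E'
from h import *
f=grab('wrist');P=cloud(f);print(bot.sense()['tool_pos'])
q=near(P,.58,.146,.06,.09,.108);c=circ(q,.58,.146,.0315);print(len(q),c);q=near(P,c[0],c[1],.027,-.01,.09);print(len(q),np.percentile(q[:,2],[0,20,40,60,80,100]).round(3))
m=((P[...,0]>.38)&(P[...,0]<.7)&(P[...,1]>.03)&(P[...,1]<.32)&(P[...,2]>.008)&(P[...,2]<.05)).astype(np.uint8)
n,l,st,cc=cv2.connectedComponentsWithStats(m)
for i in range(1,n):
    if st[i,4]>150:k=l==i;q=P[k];print(st[i],np.round((q.max(0)+q.min(0))/2,3),np.round(np.ptp(q,0),3))
T=cloud(grab('top'));q=near(T,.411,.297,.06,.010,.025);print('lid',(q.max(0)+q.min(0))/2,len(q),np.ptp(q,0))
E
```

```text
t: 49.52
tool_pos: [0.5313, 0.2319, 0.0916]
contact_force: [0.4, 0.1, 0.2]
finger_gap: 0.0422
gripper_force: 0.0
t: 50.52
tool_pos: [0.5329, 0.2367, 0.0194]
contact_force: [0.7, -0.2, 9.6]
finger_gap: 0.0241
gripper_force: 59.3
t: 50.9
tool_pos: [0.5336, 0.2371, 0.1121]
contact_force: [-0.0, -0.3, -0.6]
finger_gap: 0.0244
gripper_force: 59.3
t: 51.65
tool_pos: [0.5774, 0.1457, 0.1622]
contact_force: [-0.1, 0.1, -0.4]
finger_gap: 0.024
gripper_force: 59.3
t: 52.65
tool_pos: [0.5785, 0.1457, 0.1747]
contact_force: [-0.2, 0.1, 0.5]
finger_gap: 0.0425
gripper_force: 0.0
t: 53.15
tool_pos: [0.509, 0.1305, 0.1732]
contact_force: [0.3, 0.9, -0.4]
finger_gap: 0.043
gripper_force: 0.0
[0.50904291 0.13063316 0.17302232]
2247 [0.5789918  0.14568104]
1013 [0.006 0.027 0.03  0.033 0.034 0.04 ]
[ 128    0   76   26 1398] [0.413 0.271 0.014] [0.064 0.024 0.009]
[ 439    0   65  106 3902] [0.685 0.263 0.029] [0.031 0.089 0.042]
[288 127  65  61 650] [0.565 0.155 0.029] [0.05  0.059 0.042]
[ 314  157   60   54 2278] [0.591 0.136 0.029] [0.049 0.053 0.042]
[134 187  30  18 340] [0.395 0.092 0.012] [0.029 0.023 0.008]
lid [0.42656131 0.27907748 0.01742785] 116 [0.04314223 0.03520711 0.01445661]
```

```bash
(python3 -m creep '[[[-0.45,0.45,0],0,0.6],[[-0.9,0.9,0],0,0.6],[[-0.9,0.9,0],0,0.6],[[-0.9,0.9,0],0,0.6]]')| grep -E 't:|pos|gap'
python3 - <<'E'
from h import *
f=grab('wrist');P=cloud(f);print(bot.sense()['tool_pos'])
q=near(P,.412,.297,.05,.010,.022);print('flange',len(q),(q.max(0)+q.min(0))/2,np.ptp(q,0))
q=near(P,.412,.297,.03,.035,.046);print('knob',len(q),(q.max(0)+q.min(0))/2,np.ptp(q,0),np.median(q,0))
# jar balls via top
f=grab('top');T=cloud(f);q=near(T,.579,.1457,.06,.09,.108);print('jar top',len(q),circ(q,.579,.1457,.0315) if len(q)>30 else '')
m=(np.hypot(T[...,0]-.579,T[...,1]-.1457)<.03)
v,u=np.where(m)
if len(v):
  s=np.s_[v.min():v.max()+1,u.min():u.max()+1]
  print((T[s][...,2]*1000).astype(int));print(f['frame'][s].mean(2).astype(int))
E
```

```text
t: 53.75
tool_pos: [0.4187, 0.2211, 0.1729]
finger_gap: 0.0511
[0.41903682 0.22060881 0.17283083]
flange 4276 [0.41164174 0.29603864 0.01623075] [0.07296412 0.07308701 0.00533611]Traceback (most recent call last):
  File "<stdin>", line 4, in <module>
    return umr_maximum(a, axis, None, out, keepdims, initial, where)
ValueError: zero-size array to reduction operation maximum which has no identity
```

```bash
(python3 -m creep '[[[-0.074,0.4,0],0,0.6],[[-0.074,0.754,0],0,0.6],[[-0.074,0.754,-0.5],0,0.6],[[-0.074,0.754,-0.7],0,0.6],[[-0.074,0.754,-0.7],0,0.6]]' && python3 -m creep '[[[0,0,-0.4],0,0.6],[[0,0,-0.738],0,0.6],[[0,0,-0.738],0,0.6],[[0,0,-0.738],0,0.3],[[0,0,-0.738],0,0.15],[[0,0,-0.738],0,0.15],[[0,0,-0.738],0,0.15],[[0,0,-0.738],0,0.15]]')| grep -E 't:|pos|gap|force'
python3 - <<'E'
from h import *
f=grab('top');T=cloud(f);q=near(T,.579,.1457,.06,.09,.108);print('jar top',len(q),circ(q,.579,.1457,.0315) if len(q)>30 else '')
m=(np.hypot(T[...,0]-.579,T[...,1]-.1457)<.03);v,u=np.where(m)
if len(v):
  s=np.s_[v.min():v.max()+1,u.min():u.max()+1]
  print((T[s][...,2]*1000).astype(int));print(f['frame'][s].mean(2).astype(int))
E
```

```text
t: 54.42
tool_pos: [0.411, 0.2951, 0.1015]
contact_force: [0.1, 1.5, -0.2]
finger_gap: 0.0511
gripper_force: 0.0
t: 55.42
tool_pos: [0.4116, 0.2964, 0.0308]
contact_force: [0.9, -3.1, 11.3]
finger_gap: 0.0216
gripper_force: 58.3
jar top 140 [0.57966057 0.14672932]
[[   3    6   -1   99  100   99   95   90   87   85   87   92   88   98
   102  100   96   73   73    5]
 [   5   -3  100  103   96   91   85   52   45   38   41   36   34   40
    81   97  101  102   72   73]
 [   6   99   99   96   88   45   46   36   34   28   24   23   21   16
    19   17   90   99   99   77]
 [ 101   98   92   85   51   35   31   22   17   31   34   33   33   26
    11   11   11   99  100   98]
 [  95   95   79   48   38   29   23   17   35   37   35   32   33   35
    27    6    7    5   95  100]
 [  95   90   50   44   30   15   11   26   36   32   34   37   32   32
    31   27    9    5    7   94]
 [  96   87   43   33   22    6    6   27   34   38   34   35   39   33
    29   33   13    6    8  102]
 [  93   51   33   25    7   13    9   28   36   31   33   33   30   31
    29   29    7    0   24  
[... 2266 characters left out ...]
 186 202
  180 159]
 [157  63  60  94 125 176 205 206 201 186 151 126 127 127 127 145 176 197
  176 170]
 [162 103  62 106 172 205 210 210 205 194 167 131 121 130 172 174 157 178
  160 172]
 [175 156  80 148 194 205 212 211 203 192 167 145 146 163 172 145 127 130
  160 172]
 [151 166 118 139 186 199 205 204 196 183 158 146 171 192 195 189 162 153
  183 147]
 [111 163 169 142 163 183 191 191 183 166 149 170 197 205 206 201 187 186
  150  68]
 [113 107 166 179 145 147 165 165 156 132 149 188 198 204 209 198 192 159
   87  73]
 [106  83  95 150 187 173 144 135 125 113 150 186 161 163 190 190 149  70
   68  80]
 [126  81  85  87 119 165 188 195 185 169 173 183 189 193 158  85  55  71
   83  95]]
```

```bash
(python3 -m creep '[[[0,0,0.3],0,0.1],[[0,0,0.7],0,0.1],[[0,0,1],0,0.1],[[0,0,1],0,0.1]]' && python3 -m creep '[[[0.1,-0.1,0.3],0,0.1],[[0.4,-0.4,0.4],0,0.1],[[0.8,-0.75,0.4],0,0.1],[[0.8,-0.75,0.4],0,0.1]]' && python3 -m creep '[[[0.45,-0.4,0],0,0.1],[[0.874,-0.757,0],0,0.1],[[0.874,-0.757,0],0,0.1],[[0.874,-0.757,0],0,0.1]]')| grep -E 't:|pos|gap|force'
python3 - <<'E'
from h import *
f=grab('wrist');P=cloud(f);t=bot.sense()['tool_pos'];print(t)
q=near(P,t[0],t[1],.05,t[2]-.024,t[2]-.008);print('flange',len(q),(q.max(0)+q.min(0))/2-t,np.ptp(q,0))
q=near(P,.579,.1457,.06,.09,.108);print('rim',len(q),circ(q,.579,.1457,.0315) if len(q)>30 else '')
T=cloud(grab('top'));q=near(T,.579,.1457,.06,.09,.108);print('jar top',len(q),circ(q,.579,.1457,.0315) if len(q)>30 else '')
E
```

```text
t: 55.98
tool_pos: [0.4119, 0.2968, 0.1322]
contact_force: [-0.0, -0.4, -2.2]
finger_gap: 0.0217
gripper_force: 59.0
t: 56.48
tool_pos: [0.4929, 0.219, 0.1691]
contact_force: [-0.9, 0.2, -1.6]
finger_gap: 0.0215
gripper_force: 59.2
t: 56.98
tool_pos: [0.577, 0.1456, 0.1685]
contact_force: [-0.5, 1.0, -1.6]
finger_gap: 0.022
gripper_force: 59.3
[0.57678902 0.14601171 0.16870138]
flange 7704 [-0.00042765 -0.00081392 -0.01547608] [0.073484   0.07403242 0.01482239]
rim 816 [0.5799298  0.14534688]
jar top 0
```

```bash
(python3 -m creep '[[[0.022,0,-0.15],0,0.1],[[0.022,0,-0.3],0,0.1],[[0.022,0,-0.38],0,0.1],[[0.022,0,-0.42],0,0.1],[[0.022,0,-0.45],0,0.1],[[0.022,0,-0.46],0,0.1],[[0.022,0,-0.46],0,0.1]]')| grep -E 't:|pos|gap|force'
```

```text
t: 57.95
tool_pos: [0.5803, 0.1454, 0.1232]
contact_force: [0.0, 0.2, -1.0]
finger_gap: 0.022
gripper_force: 59.3
```

```bash
(python3 -m creep '[[[0,0,-0.015],0,0.1],[[0,0,-0.025],0,0.1],[[0,0,-0.025],0,0.1]]' && python3 -m creep '[[[0,0,0],0,0.3],[[0,0,0],0,0.5],[[0,0,0],0,0.6],[[0,0,0.4],0,0.6],[[0,0,0.9],0,0.6],[[0,0,0.9],0,0.6]]' && python3 -m creep '[[[-0.5,-0.5,0],0,0.6],[[-0.9,-0.9,0],0,0.6],[[-0.9,-0.9,0],0,0.6],[[-0.9,-0.9,0],0,0.6]]')| grep -E 't:|pos|gap|force'
python3 - <<'E'
from h import *
f=grab('wrist');P=cloud(f)
T=cloud(grab('top'))
for n,X in(('wrist',P),('top',T)):
    q=near(X,.58,.1457,.06,.094,.115);print(n,'flange',len(q),(q.max(0)+q.min(0))/2 if len(q) else '',np.ptp(q,0) if len(q) else '', np.linalg.lstsq(np.c_[q[:,:2],np.ones(len(q))],q[:,2],rcond=None)[0] if len(q) else '')
q=near(T,.57,-.1,.17,.042,.05);print('scoop',len(q),np.polyfit(q[:,1],q[:,2],1) if len(q)>5 else '')
print(bot.sense()['contact_force'])
E
```

```text
t: 58.32
tool_pos: [0.5803, 0.1454, 0.1208]
contact_force: [-1.5, -0.0, 4.7]
finger_gap: 0.0217
gripper_force: 60.2
t: 59.08
tool_pos: [0.5821, 0.1457, 0.2142]
contact_force: [-0.0, 0.6, -0.5]
finger_gap: 0.0511
gripper_force: 0.0
t: 59.58
tool_pos: [0.4904, 0.0552, 0.2103]
contact_force: [0.0, -0.3, 0.3]
finger_gap: 0.0513
gripper_force: 0.0
wrist flange 6748 [0.57933526 0.14492499 0.10683943] [0.07388218 0.07328724 0.01618365] [ 0.00200775 -0.00013278  0.10492624]
top flange 0   
scoop 105 [0.01175932 0.04747161]
[-0.27802425  0.89191793  0.31985791]
```

```bash
python3 -c "
from bench import bot; print(bot.job_done())"
```

```text
the job is handed in; nothing more can be done
None
```

The job is handed in, with no verdict returned. All four balls are in the jar, the lid is seated level and the scoop stands on its feet away from it, but only two balls went in through the spout: the jar ended up about 3 cm aside during the pour, and I picked the two stray balls off the worktop and dropped them in with the gripper.

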